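# Unpack the pen box

## Task

I want to get at my pens: open the aluminium box, lift out the upper tray and then the lower one and lay both flat, side by side, on the cork mat, and stand every pen you find underneath in the steel mug (either end up). Then shut the empty box again, leaving the mug standing and the other things on the desk where they are.

Things in the scene. Friction and masses are not known exactly. Their poses are not given: they have to be found in the camera images.
- lid (a joint): hinge angle of the lid of the aluminium box, rad: 0 shut, 1.57 upright, stop at 1.9. The hinge runs along the box's far (+x) upper edge; the knob side swings up and away from the robot (positive turn about the box's +y axis). Stiff hinge: the lid (5 mm plate, 0.15 kg) stays at whatever angle it is left; it takes 0.5 to 3 N at the knob to move it.
- lid_handle (a point): centre of the head of the dark steel knob on the lid, the point to grip: head a disc 28 mm across and 16 mm tall, its centre 35 mm above the lid's upper face on a 12 mm stem, in the middle of the lid's width, 30 mm in from the edge nearest the robot. z points along the knob's axis away from the lid.
- lid_hinge (a point): point on the lid's hinge axis (lid's underside, middle of its width); y runs along the axis.
- box: small aluminium box fixed to the desk, outside 154 (x) x 230 (y) x 67 mm high (lid shut 72), walls and floor 3 mm; origin: centre of its underside; x points away from the robot towards the hinge, z up. Along the two short ends inside runs an 8 mm wide ledge whose top is 16 mm above the origin. The lower tray sits on these ledges, the upper tray sits on the lower one, the pens lie side by side on the floor under both.
- tray_upper_c (a point): upper lift-out tray of bare aluminium: 144 (x) x 218 (y) x 24 mm high, open on top, walls and floor 2.5 mm, 0.22 kg with the brass weights and rubber blocks fixed at its ends. Across its middle stands a grip rib, 76 mm long (x), 10 mm thick (y), from the floor up to the tray's rim, with 65 mm free on either side. The point is the tray's centre, 12 mm above its underside, 12 mm below the rib's top. z up. It has 2 mm (x) and 3 mm (y) play to the box's walls.
- tray_lower_c (a point): lower lift-out tray, same size and grip rib as the upper one, with a long wooden ruler block, a rubber and a paper packet fixed at its ends; same point and axes.
- mug: plain stainless steel mug, 84 mm across, 90 mm high, wall 3 mm, floor 4 mm, side handle towards its +y reaching 37 mm out; loose, 0.3 kg, upright; origin: centre of its underside.
- mat: cork desk mat lying on the desk, fixed, 340 (x) x 250 (y) x 3 mm thick, room for the two trays one behind the other along x with their long sides along y; origin: centre of its underside.
- pen1_c (a point): black pen with square barrel 10 x 10 mm, 132 mm long, 22 g, steel nib towards +x (cone over the last 22 mm); the point is its centre (half-way along, half-way up), x along the pen. Starts lying in the box under the trays along the box's x; two to four of the four are there, about 36 mm apart.
- pen2_c (a point): black pen with square barrel 10 x 10 mm, 132 mm long, 22 g, steel nib towards +x (cone over the last 22 mm); the point is its centre (half-way along, half-way up), x along the pen. Starts lying in the box under the trays along the box's x; two to four of the four are there, about 36 mm apart.
- pen3_c (a point): black pen with square barrel 10 x 10 mm, 132 mm long, 22 g, steel nib towards +x (cone over the last 22 mm); the point is its centre (half-way along, half-way up), x along the pen. Starts lying in the box under the trays along the box's x; two to four of the four are there, about 36 mm apart.
- pen4_c (a point): black pen with square barrel 10 x 10 mm, 132 mm long, 22 g, steel nib towards +x (cone over the last 22 mm); the point is its centre (half-way along, half-way up), x along the pen. Starts lying in the box under the trays along the box's x; two to four of the four are there, about 36 mm apart.
- coaster_a: round wooden coaster, 94 mm across, 9 mm high; loose, not part of the job; origin: centre of its underside.
- coaster_b: second round wooden coaster, 94 mm across, 9 mm high; loose, not part of the job; origin: centre of its underside.
- eraser: eraser in a card sleeve, 55 x 22 x 13 mm; loose, not part of the job; origin: centre of its underside.
- stapler: stapler, 130 x 34 x 43 mm; loose, not part of the job; origin: centre of its underside.
- dispenser: push-down plastic pen dispenser, 92 mm across, 108 mm high; loose, not part of the job; origin: centre of its underside.
- tape: roll of clear tape, 52 mm across, 18 mm high; loose, not part of the job; origin: centre of its underside.

How it is judged (in metres and radians):
On the way, in this order (a step that is already met when the one before it is completed fails the run):
1. the lid of the box is open (value of joint lid above 1 rad), for 0.2 s.
2. the upper tray lies flat on the mat, let go (x of tray_upper_c in the frame of mat between -0.16 and 0.16 m and y of tray_upper_c in the frame of mat between -0.11 and 0.11 m and z of tray_upper_c in the frame of mat below 0.021 m and angle between tray_upper_c's own z axis and vertical below 0.08 rad and contact force between tray_upper and the fingers below 0.2 N), for 0.2 s.
3. the lower tray lies flat on the mat, let go (x of tray_lower_c in the frame of mat between -0.16 and 0.16 m and y of tray_lower_c in the frame of mat between -0.11 and 0.11 m and z of tray_lower_c in the frame of mat below 0.021 m and angle between tray_lower_c's own z axis and vertical below 0.08 rad and contact force between tray_lower and the fingers below 0.2 N), for 0.2 s.
At the end, for the whole second after the job is handed in: Lid shut (0.06 rad); both trays flat on the mat itself (0.08 rad, 8 mm), centres over it; every pen of the box at rest standing in the mug, leaning at most 50 degrees, its centre 30 to 100 mm above the mug's foot, within 45 mm of its axis; mug upright (0.1 rad) (all of step 2 and all of step 3 and value of joint lid below 0.06 rad and angle between mug's own z axis and vertical below 0.1 rad and horizontal distance between each of pen1_c, pen2_c, pen3_c, pen4_c and mug below 0.045 m and angle between the x axis of each of pen1_c, pen2_c, pen3_c, pen4_c and the z axis of mug, either way round below 0.87 rad and z of pen1_c in the frame of mug between 0.03 and 0.1 m and linear speed of each of pen1, pen2, pen3, pen4 below 0.03 m/s and z of pen2_c in the frame of mug between 0.03 and 0.1 m and z of pen3_c in the frame of mug between 0.03 and 0.1 m and z of pen4_c in the frame of mug between 0.03 and 0.1 m); the robot touches nothing.
It fails at once if the mug is tipped over (angle between mug's own z axis and vertical above 0.8 rad).
It fails at once if one of the other things on the desk is knocked more than 4 cm aside (distance of any of coaster_a, coaster_b, eraser, stapler, dispenser, tape from where it was at the start of the episode above 0.04 m).
Of pen1, pen2, pen3, pen4 only 2 to 4 are there at a start; the rules pass over those that are not, and their reading is None.
At some moment in a run one of mug may be knocked a few centimetres aside while the robot is not near it.
Once in a run the grip may slacken for a moment while it holds something.
It also fails if it takes over 210 s, if anything falls off the work surface, if the arm or the gripper's body presses on something with over 40 N, if the wrist force passes 120 N, or if a joint passes its speed limit or range.

## Robot

A 6-joint arm with a two-finger parallel gripper is mounted at the origin on the work surface. World frame = base frame: x ahead of the robot, y to its left, z up, the work surface at z = 0. Lengths are in mm, angles in rad, forces in N, time in s.
With the tool pointing down it reaches from about 275 to 1000 mm from the base axis. Payload 8.4 kg.
Tool frame: the origin (TCP) lies at the very end of the fingers, on their centre line; the grasp point (between the pads) lies 19 mm behind it; z points along the fingers, x is the direction in which the jaws open and shut, and the axes are right-handed (so a half turn about z gives the same grasp; the last joint's range is limited). The gripper opens to 85 mm and grips with 20 to 120 N. Pads are 22 mm wide; open, the fingers measure 114 mm over their backs; the gripper's body (76 mm by 85 mm) begins 54 mm behind the grasp point. The pads swing forward as they close: fully open they stand 13 mm farther back than shut.
Start: joints at [1.347, 0.353, 1.633, -0, 1.155, -0.002], TCP at [137.489, 609.692, 198.981] pointing down, gripper open.
Joint ranges: [-2.63, 2.63], [-0.92, 2.1], [0.06, 2.66], [-1.3, 4.44], [0, 2.69], [-3.02, 3.02]. Speed limits (rad/s): [2.22, 2.22, 2.79, 3.14, 3.14, 3.14].

## Interface

Orientations are given as [roll, pitch, yaw] about the fixed x, y, z axes, in that order (R = Rz(yaw) Ry(pitch) Rx(roll)).
In Python, from rig import r gives the robot as it stands. The module is installed in compiled form; this text tells all that it offers.
- The arm moves only by the tool apply_moves, never from a script. Its argument "targets" is a list that holds one entry, the list of rows, each a list of 7 numbers: the gripper's target within -1 to 1 (fully open at 1, half-way at 0, shut at -1), then the shift along the tool's x, y, z in cm, then the turn, a rotation vector about the tool's x, y, z in degrees. A call has 1 to 8 rows; each row is the pose to reach, as a shift and turn from the pose measured when the call began, along the tool's axes at that moment; what a row does not reach only later rows make up. A row lasts 1/10 s, in which the tool goes at most 50 mm and 8.59 degrees, less where a joint would pass 70% of its speed; a pose out of reach is approached as far as the arm can. A call with a gripper value outside its range is refused whole. The fingers move at their own pace and stop on an object; "newtons" is the grip in N (left out, the last holds). Time passes only in rows, so rows that repeat a pose let the fingers close. It gives the time, the measured TCP pose, the force and the opening at its end, in the units of the state.
- r.sense(): the state, without advancing time (a new reading comes with each control period).
- r.grab_frame(name): name is "side" or "top" or "wrist"; returns a dict with "pixels" (384x512x3 uint8, red, green, blue), "fov_y" (degrees; the focal length in pixels is half the picture's height over the tangent of half this angle, whatever the lens; pixels are square), "cx", "cy" (the principal point, pixels), "R" (3x3) and "t" (3): a world point X has camera coordinates R X + t; the wrist camera has in their place "mount" (4x4, takes a point from camera to tool coordinates, whose origin is the TCP and whose axes are the tool frame's). Camera axes: x right, y down, z forward; pixel columns grow to the right and rows downward; lengths in mm; the calibration is good to about 2 mm. A picture is of the moment at which its call begins: read the wrist's pose just before it. There is no depth.
- r.sign_off(): hands the job in, once; it reports no verdict.
The state is a dict: "clock": time; "qpos": joint angles; "qvel": joint speeds; "joint_efforts": joint torques, N m; "eef_pos": TCP position; "tcp_rot": TCP orientation; "contact_force": force on the tool from outside, world axes, zero at the start; "wrist_torque": the same for the moment, N m; "opening": opening from 0.0 (shut) to 1.0 (fully open).
Only numpy, scipy, OpenCV 4.12 (cv2) and the standard library are available. Lean on these libraries where they do the work, as an engineer would, in place of code of your own. Each camera call takes 0.05 s, during which the arm holds its last target. There are 200 camera calls.

## Working session

There is one attempt and no reset: what is moved stays moved. The work goes in short steps, Python scripts to look and compute and a tool call to move; the robot and the scene stay as the last step left them, time stands still between calls to the robot, and variables do not carry over. Pictures are saved under pics/ and viewed, about 12 in all and at most 16, crops included, and the job is handed in when it is done.

Besides the shell and the picture viewer there is one more tool, called after "Request:" in YAML: its name, and indented under it one key for each argument. apply_moves: Moves the arm, as the interface text tells. Its arguments: {"type":"object","properties":{"targets":{"type":"array"},"newtons":{"type":"number"}},"required":["targets"]}

```bash
mkdir -p pics
cat > h.py <<'E'
from rig import r
import numpy as np, cv2
from scipy.spatial.transform import Rotation as Ro
def cam(name):
    s=r.sense(); f=r.grab_frame(name)
    h,w=f["pixels"].shape[:2]; fl=h/2/np.tan(np.radians(f["fov_y"])/2)
    K=np.array([[fl,0,f["cx"]],[0,fl,f["cy"]],[0,0,1]])
    if "R" in f: R=np.array(f["R"]);t=np.array(f["t"])
    else:
        T=np.eye(4);T[:3,:3]=Ro.from_euler("xyz",s["tcp_rot"]).as_matrix();T[:3,3]=s["eef_pos"]
        M=np.linalg.inv(T@np.array(f["mount"]));R=M[:3,:3];t=M[:3,3]
    return dict(img=cv2.cvtColor(f["pixels"],cv2.COLOR_RGB2BGR),K=K,R=R,t=t)
def save(c,n):
    cv2.imwrite(f"pics/{n}.png",c["img"]); np.savez(f"pics/{n}.npz",K=c["K"],R=c["R"],t=c["t"])
def load(n):
    d=dict(np.load(f"pics/{n}.npz")); d["img"]=cv2.imread(f"pics/{n}.png"); return d
def p2w(c,u,v,z):
    d=c["R"].T@np.linalg.inv(c["K"])@[u,v,1]; o=-c["R"].T@c["t"]
    return (o+d*(z-o[2])/d[2]).round(1)
def w2p(c,X):
    x=c["K"]@(c["R"]@np.array(X,float)+c["t"]); return (x[:2]/x[2]).round(1)
def rel(pos,yaw=None,rv=None):
    "shift (cm) and turn (deg) in tool axes to reach world pos with tool down at yaw of tool x axis"
    s=r.sense(); R=Ro.from_euler("xyz",s["tcp_rot"])
    d=R.inv().apply(np.array(pos)-s["eef_pos"])/10
    t=[0,0,0]
    if yaw is not None:
        G=Ro.from_euler("xyz",[np.pi,0,yaw]); t=np.degrees((R.inv()*G).as_rotvec())
    print("rel",d.round(2),np.round(t,1))
def st():
    s=r.sense(); print({k:np.round(s[k],3).tolist() for k in ["clock","qpos","eef_pos","tcp_rot","contact_force","opening"]})
E
python3 - <<'E'
from h import *
st()
for n in ["top","side"]:
    c=cam(n); save(c,n+"0"); print(n,-c["R"].T@c["t"],c["K"][0,0])
E
```

```text
{'clock': 0.0, 'qpos': [1.347, 0.354, 1.634, 0.0, 1.155, -0.002], 'eef_pos': [137.377, 609.193, 198.249], 'tcp_rot': [-3.142, 0.001, 1.349], 'contact_force': [-0.631, -0.854, 0.463], 'opening': 0.998}
top [ 424.17272887    8.57556091 1223.72831372] 364.53281670547483
side [  88.30996676 -742.35744659  939.70399713] 450.93096511619456
```

View pics/top0.png

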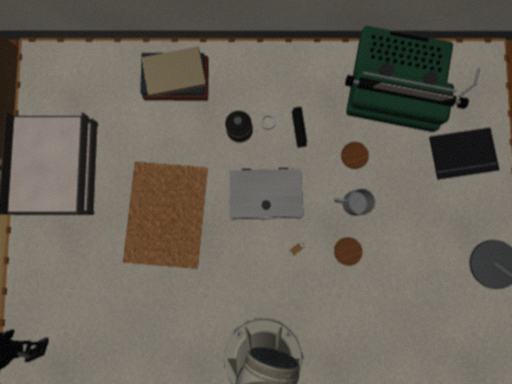

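View pics/side0.png

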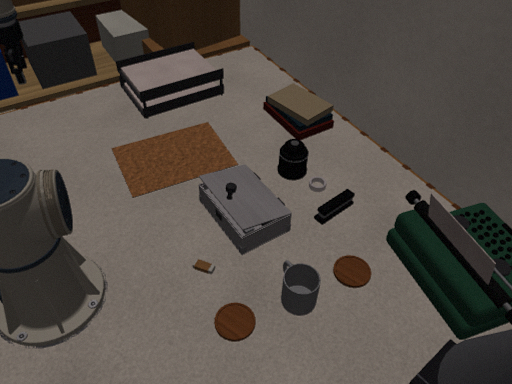

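The top view shows the box lid at about (230–302, 169–219) with its knob at (266,205), the mat with corners at about (135,163), (208,166), (197,267) and (124,263), and the mug at (357,203) with its handle to the left. The coasters are at (355,155) and (348,251), and the dispenser, tape, stapler and eraser are all near the box.

Run:
```python
from h import *
c=load("top0")
for n,u,v,z in [("lidA",230,170,72),("lidB",301.5,169,72),("lidC",302.5,217.5,72),("lidD",231,218.5,72),("knob",266,205,110),("m1",135,163,3),("m2",208,166,3),("m3",197,267,3),("m4",124,263,3),("mugtop",359,201,90),("coA",355,155,9),("coB",348,251,9),("disp",239,125,108),("tape",269,122,18),("stap",300,127,43),("eras",297,249,13)]:
    print(n,p2w(c,u,v,z))
im=c["img"][150:280,110:390]; 
cv2.imwrite("pics/crop1.png",cv2.resize(im,None,fx=2.85,fy=2.85,interpolation=cv2.INTER_CUBIC))
rel([330,10,250],np.pi/2)
```

```text
lidA [599.8 104.1  72. ]
lidB [ 603.  -124.1   72. ]
lidC [ 448.5 -125.6   72. ]
lidD [445.5  99.8  72. ]
knob [485.9  -9.9 110. ]
m1 [634.4 431.6   3. ]
m2 [624.  184.3   3. ]
m3 [287.3 216.2   3. ]
m4 [300.5 457.3   3. ]
mugtop [ 499.3 -300.2   90. ]
coA [ 660.5 -312.8    9. ]
coB [ 339.6 -281.7    9. ]
disp [736.4  74.  108. ]
tape [772.  -22.2  18. ]
stap [ 747.8 -124.1   43. ]
eras [ 346.5 -113.2   13. ]
rel [-54.23  31.97  -5.1 ] [ -0.    0.1 -12.7]
```

View pics/crop1.png

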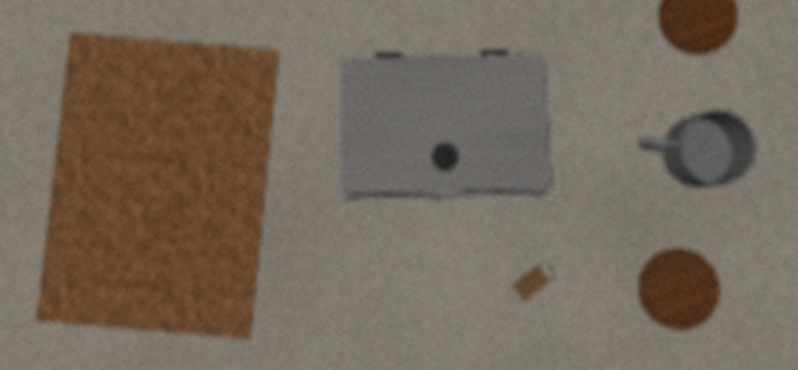

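The crop confirms the lid, knob, mat and mug positions. The knob is at crop (445,156), and the mat is turned by about −0.09 rad. I'll move above the knob.

Run:
```python
from h import *
rel([482,-10,290],np.pi/2)
```

```text
rel [-52.84  47.24  -9.1 ] [ -0.    0.1 -12.7]
```

Request:
apply_moves:
  targets:
    - [[0.3, -52.8, 47.2, -9.1, 0, 0, -12.7], [0.3, -52.8, 47.2, -9.1, 0, 0, -12.7], [0.3, -52.8, 47.2, -9.1, 0, 0, -12.7], [0.3, -52.8, 47.2, -9.1, 0, 0, -12.7], [0.3, -52.8, 47.2, -9.1, 0, 0, -12.7], [0.3, -52.8, 47.2, -9.1, 0, 0, -12.7], [0.3, -52.8, 47.2, -9.1, 0, 0, -12.7], [0.3, -52.8, 47.2, -9.1, 0, 0, -12.7]]
  newtons: 30

```text
clock: 0.9
eef_pos: [330.6, 261.0, 250.2]
tcp_rot: [-3.141, 0.001, 1.571]
contact_force: [1.4, -0.2, 0.6]
opening: 0.646
```

Run:
```python
from h import *
st(); rel([482,-10,290],np.pi/2)
```

```text
{'clock': 0.9, 'qpos': [0.666, -0.029, 1.977, -0.001, 1.194, -0.905], 'eef_pos': [330.587, 261.05, 250.153], 'tcp_rot': [-3.141, 0.001, 1.571], 'contact_force': [1.368, -0.246, 0.58], 'opening': 0.646}
rel [-27.11  15.13  -3.96] [-0.   0.1  0. ]
```

Request:
apply_moves:
  targets:
    - [[0.3, -27.1, 15.1, -4, 0, 0, 0], [0.3, -27.1, 15.1, -4, 0, 0, 0], [0.3, -27.1, 15.1, -4, 0, 0, 0], [0.3, -27.1, 15.1, -4, 0, 0, 0], [0.3, -27.1, 15.1, -4, 0, 0, 0], [0.3, -27.1, 15.1, -4, 0, 0, 0], [0.3, -27.1, 15.1, -4, 0, 0, 0], [0.3, -27.1, 15.1, -4, 0, 0, 0]]

```text
clock: 1.7
eef_pos: [482.3, -11.6, 290.3]
tcp_rot: [-3.141, 0.001, 1.568]
contact_force: [0.6, 1.3, -0.7]
opening: 0.65
```

Run:
```python
from h import *
st(); c=cam("wrist"); save(c,"w1"); print(-c["R"].T@c["t"],c["R"][2])
```

```text
{'clock': 1.7, 'qpos': [-0.026, 0.044, 1.814, -0.001, 1.284, -1.594], 'eef_pos': [482.293, -11.574, 290.251], 'tcp_rot': [-3.141, 0.001, 1.568], 'contact_force': [0.56, 1.319, -0.718], 'opening': 0.65}
[406.35950379  -9.90987737 465.05884978] [ 0.29714721 -0.00439829 -0.95482155]
```

View pics/w1.png

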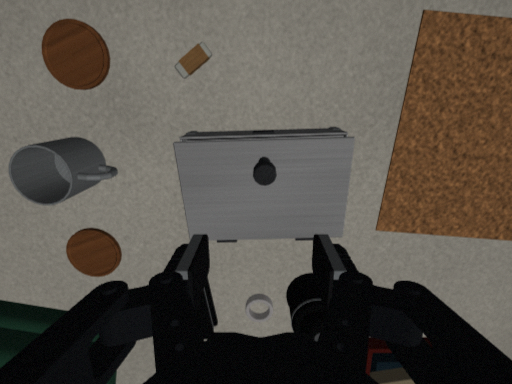

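The wrist view has near as up and left as −y. The lid corners are at about (176,142), (353,137), (343,237) and (191,240), the knob head is at (264,172), and the gripper fingers are at the bottom.

Run:
```python
from h import *
c=load("w1")
P=[p2w(c,*p,72) for p in [(176,142),(353,137),(343,237),(191,240)]]
for p in P: print(p)
print(np.mean(P,0), "knob", p2w(c,264,173,112))
for z in (107,115): print(p2w(c,264,173,z))
for p in [(176,142),(353,137)]: pass
rel([482,-10,110],np.pi/2)
```

```text
[ 458.9 -125.6   72. ]
[452.8 113.1  72. ]
[600.8 111.8  72. ]
[ 605.6 -116.2   72. ]
[529.525  -4.225  72.   ] knob [492.5  -6.8 112. ]
[493.7  -6.8 107. ]
[491.8  -6.8 115. ]
rel [ 0.04  0.08 18.  ] [-0.1  0.  -0.1]
```

```bash
cat >> h.py <<'E'
def tri(obs):
    A=np.zeros((3,3));b=np.zeros(3);L=[]
    for c,u,v in obs:
        d=c["R"].T@np.linalg.inv(c["K"])@[u,v,1];d/=np.linalg.norm(d);o=-c["R"].T@c["t"];M=np.eye(3)-np.outer(d,d);A+=M;b+=M@o;L.append((o,d,M))
    X=np.linalg.solve(A,b); print("tri",X.round(1),[round(float(np.linalg.norm(M@(X-o))),1) for o,d,M in L]); return X
E
python3 - <<'E'
from h import *
t,s,w=load("top0"),load("side0"),load("w1")
tri([(t,266.1,204.7),(w,264,173),(s,231,187)])
tri([(t,266.1,204.7),(w,264,173)])
print("near edge corners"); tri([(t,231,217),(w,353,137),(s,201,190)]) 
tri([(t,302.5,217),(w,176,142)])
i=s["img"][140:270,170:330];i=cv2.resize(i,None,fx=3,fy=3,interpolation=cv2.INTER_CUBIC)
j=w["img"][110:260,160:370];j=cv2.resize(j,None,fx=1.5,fy=2.6)
cv2.imwrite("pics/crop2.png",np.hstack([i,j]))
E
```

```text
tri [487.8  -8.9 129.3] [2.3, 2.0, 1.8]
tri [484.7  -8.4 144.7] [1.3, 1.3]
near edge corners
tri [454.1 110.2  40. ] [8.4, 12.5, 5.2]
tri [ 452.7 -120.9   94.8] [3.7, 3.7]
```

View pics/crop2.png

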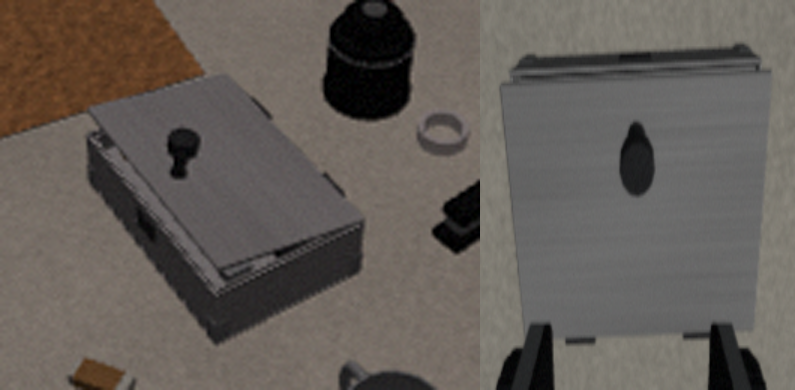

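The crop shows the lid already standing ajar by about 0.17 rad. That matches the triangulated knob at (487.5, −9, 128). Next is the knob grip.

Request:
apply_moves:
  targets:
    - [[0.3, 0.3, 0.5, 14, 0, 0, 0], [0.3, 0.3, 0.5, 14, 0, 0, 0], [0.3, 0.3, 0.5, 18, 0, 0, 0], [0.3, 0.3, 0.5, 18, 0, 0, 0], [0.3, 0.3, 0.5, 18, 0, 0, 0], [0.3, 0.3, 0.5, 18, 0, 0, 0], [-1, 0.3, 0.5, 18, 0, 0, 0], [-1, 0.3, 0.5, 18, 0, 0, 0]]
  newtons: 30

```text
clock: 2.55
eef_pos: [487.6, -7.1, 111.9]
tcp_rot: [3.139, 0.001, 1.569]
contact_force: [-0.4, 0.4, 0.7]
opening: 0.315
```

Request:
apply_moves:
  targets:
    - [[-1, 0, 0, 0, 0, 0, 0], [-1, 0, 0, 0, 0, 0, 0], [-1, 0, 0, 0, 0, 0, 0], [-1, 0, 0, 0, 0, 0, 0]]

```text
clock: 2.95
eef_pos: [487.6, -7.2, 112.1]
tcp_rot: [3.139, 0.001, 1.569]
contact_force: [0.0, 0.8, 0.1]
opening: -0.002
```

Run:
```python
from h import *
st()
s=r.sense(); g=np.array(s["eef_pos"])+[0,0,19]
H=np.array([602,67]); rad=np.hypot(124.,40); a0=np.arctan2(40,124)
print("g",g,"rad",np.hypot(g[0]-H[0],g[2]-H[1]),"exp",rad)
th0=np.arctan2(g[2]-H[1],H[0]-g[0])-a0; print("th0",th0)
for th in np.linspace(th0,1.8,12):
    k=H+rad*np.array([-np.cos(th+a0),np.sin(th+a0)]); print(round(th,2),"y",((k[0]-g[0])/10).round(2),"z",(-(k[1]-g[2])/10).round(2))
```

```text
{'clock': 2.95, 'qpos': [-0.017, 0.25, 2.004, -0.001, 0.885, -1.586], 'eef_pos': [487.586, -7.175, 112.099], 'tcp_rot': [3.139, 0.001, 1.569], 'contact_force': [0.007, 0.817, 0.076], 'opening': -0.002}
g [487.58588454  -7.17490079 131.09887135] rad 131.14593064217198 exp 130.29197979921864
th0 0.19862560812104135
0.2 y 0.07 z 0.04
0.34 y 1.12 z -1.54
0.49 y 2.38 z -2.95
0.64 y 3.84 z -4.17
0.78 y 5.45 z -5.16
0.93 y 7.19 z -5.91
1.07 y 9.02 z -6.39
1.22 y 10.91 z -6.61
1.36 y 12.8 z -6.55
1.51 y 14.67 z -6.21
1.65 y 16.46 z -5.61
1.8 y 18.15 z -4.76
```

The grip closed on nothing, so I'll look.

Run:
```python
from h import *
w=cam("wrist");save(w,"w2");s=cam("side");save(s,"s2")
i=cv2.resize(s["img"][110:270,150:330],None,fx=2.2,fy=2.4,interpolation=cv2.INTER_CUBIC)
j=cv2.resize(w["img"],(400,384))
cv2.imwrite("pics/crop3.png",np.hstack([i,j]))
```

```text
(no output)
```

View pics/crop3.png

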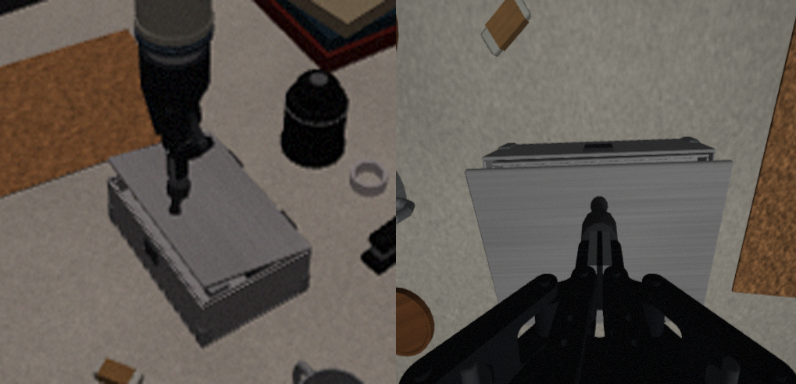

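Run:
```python
from h import *
w,s,w1,t=load("w2"),load("s2"),load("w1"),load("top0")
print(w["K"][0,0],-w["R"].T@w["t"])
for th in (0,.05,.1,.15,.2):
    for hx in (600,604):
        k=[hx-124*np.cos(th)+40*np.sin(th),-8,67+40*np.cos(th)+124*np.sin(th)]
        b=[hx-124*np.cos(th)+5*np.sin(th),-8,67+5*np.cos(th)+124*np.sin(th)]
        print(th,hx,np.round(k),"w2",w2p(w,k),w2p(w,b),"w1",w2p(w1,k),w2p(w1,b),"s",w2p(s,k),w2p(s,b),"t",w2p(t,k))
print("tcp w2",w2p(w,r.sense()["eef_pos"]),"s",w2p(s,r.sense()["eef_pos"]))
cv2.imwrite("pics/crop4.png",np.hstack([cv2.resize(w["img"][140:300,180:340],None,fx=2.45,fy=3,interpolation=cv2.INTER_CUBIC),cv2.resize(s["img"][150:230,190:270],None,fx=5,fy=6,interpolation=cv2.INTER_CUBIC)]))
```

```text
289.13138308084854 [411.16110563  -5.70458954 286.69391187]
0 600 [476.  -8. 107.] w2 [257.8 203.2] [258.3 187.8] w1 [263.  159.3] [262.9 154.4] s [226.3 194.5] [226.6 203.8] t [265.4 208.3]
0 604 [480.  -8. 107.] w2 [257.8 208.8] [258.4 192.8] w1 [263.  162.4] [262.9 157.2] s [227.7 194. ] [227.9 203.3] t [265.4 207. ]
0.05 600 [478.  -8. 113.] w2 [257.7 209.6] [258.3 190.7] w1 [263.1 161.9] [262.9 155.5] s [227.  192.6] [226.7 202.1] t [265.4 207.5]
0.05 604 [482.  -8. 113.] w2 [257.8 215.4] [258.3 195.7] w1 [263.1 165.1] [262.9 158.4] s [228.4 192. ] [228.  201.6] t [265.4 206.2]
0.1 600 [481.  -8. 119.] w2 [257.6 216.7] [258.2 194.1] w1 [263.1 164.9] [262.9 156.8] s [227.8 190.6] [226.9 200.4] t [265.4 206.6]
0.1 604 [485.  -8. 119.] w2 [257.7 222.6] [258.2 199.3] w1 [263.1 168.1] [262.9 159.8] s [229.1 190. ] [228.2 199.9] t [265.4 205.3]
0.15 600 [483.  -8. 125.] w2 [257.5 224.7] [258.1 198.1] w1 [263.1 168.2] [263.  158.5] s [228.7 188.6] [227.2 198.7] t [265.4 205.6]
0.15 604 [487.  -8. 125.] w2 [257.6 230.7] [258.1 203.4] w1 [263.1 171.4] [263.  161.5] s [230. 188.] [228.5 198.1] t [265.4 204.2]
0.2 600 [486.  -8. 131.] w2 [257.4 233.4] [258.  202.8] w1 [263.1 171.8] [263.  160.4] s [229.7 186.5] [227.6 196.9] t [265.5 204.4]
0.2 604 [490.  -8. 131.] w2 [257.5 239.5] [258.  208.1] w1 [263.1 175.1] [263.  163.4] s [231. 186.] [228.9 196.3] t [265.5 203.1]
tcp w2 [259.1 222.2] s [230.  191.4]
```

View pics/crop4.png

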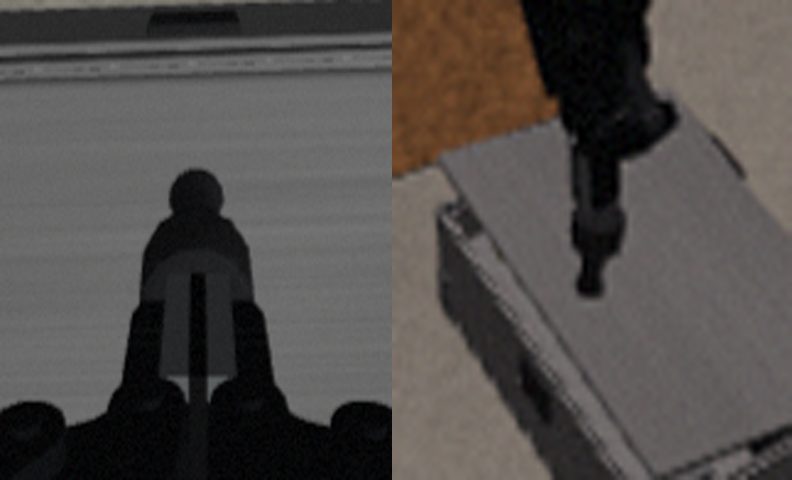

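Request:
apply_moves:
  targets:
    - [[0.3, 0, 0, -2, 0, 0, 0], [0.3, 0, 0, -2, 0, 0, 0], [0.3, 0, 0, -2, 0, 0, 0], [0.3, 0, 0, -2, 0, 0, 0], [0.3, 0, 0, -2, 0, 0, 0]]

```text
clock: 3.55
eef_pos: [487.0, -7.1, 131.2]
tcp_rot: [3.141, 0.001, 1.569]
contact_force: [-0.1, -0.8, -0.2]
opening: 0.651
```

Run:
```python
from h import *
st()
w=cam("wrist");save(w,"w3");s=cam("side");save(s,"s3")
cv2.imwrite("pics/crop5.png",np.hstack([cv2.resize(w["img"][130:290,160:360],None,fx=2,fy=2.6,interpolation=cv2.INTER_CUBIC),cv2.resize(s["img"][150:254,180:280],None,fx=4,fy=4,interpolation=cv2.INTER_CUBIC)]))
```

```text
{'clock': 3.55, 'qpos': [-0.017, 0.222, 1.989, -0.001, 0.93, -1.586], 'eef_pos': [486.967, -7.129, 131.222], 'tcp_rot': [3.141, 0.001, 1.569], 'contact_force': [-0.052, -0.776, -0.227], 'opening': 0.651}
```

View pics/crop5.png

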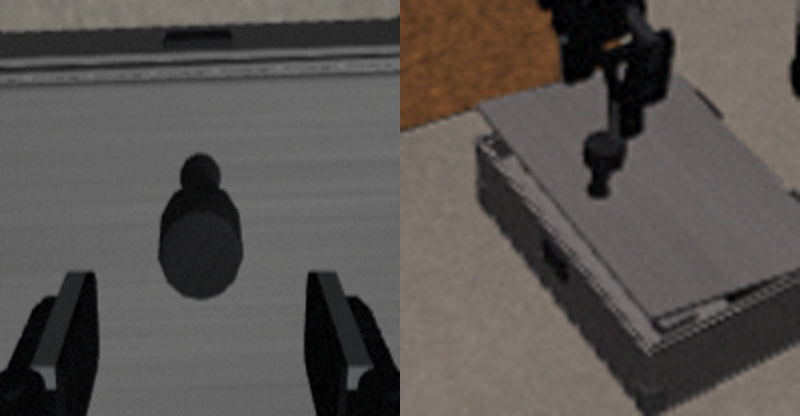

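The head's top disc is at wrist (260.5,228), about 42 px wide, and at side (231,185). The stem base is at side (229.5,198). The lid is still ajar.

Run:
```python
from h import *
w,s,w1,t=load("w3"),load("s3"),load("w1"),load("top0")
d=w["R"].T@np.linalg.inv(w["K"])@[260.5,228,1]; o=-w["R"].T@w["t"]; print("cam",o,"head top by size",o+d*193)
tri([(w,260.5,228),(s,231.2,185)]); tri([(w,260.5,228),(s,231.2,185),(w1,264,173),(t,266.1,204.7)])
for z in (115,122,130,138): print(p2w(w,260.5,228,z))
```

```text
cam [410.79233348  -5.66686722 305.92550299] head top by size [491.9141424   -6.20069269 129.07751783]
tri [491.3  -6.2 131.9] [0.7, 0.7]
tri [487.7  -8.1 135.9] [2.2, 2.8, 1.5, 2.9]
[498.4  -6.2 115. ]
[495.2  -6.2 122. ]
[491.5  -6.2 130. ]
[487.8  -6.2 138. ]
```

Run:
```python
from h import *
w,w2=load("w3"),load("w2")
for z in (131,139,150,165): print(z,[w2p(w,[487+dx,-7+dy,z]).tolist() for dx in (-11,11) for dy in (-27.6,27.6)])
for z in (112,120,131,140): print(z,[w2p(w2,[487.6+dx,-7+dy,z]).tolist() for dx in (-11,11) for dy in (-11,11)])
```

```text
131 [[216.4, 206.6], [302.0, 206.6], [218.0, 237.6], [300.7, 237.6]]
139 [[214.5, 211.2], [303.8, 211.2], [216.2, 243.2], [302.3, 243.2]]
150 [[211.6, 218.1], [306.5, 218.0], [213.5, 251.8], [304.8, 251.8]]
165 [[207.0, 229.0], [310.7, 229.0], [209.2, 265.2], [308.7, 265.3]]
112 [[242.2, 206.7], [276.4, 206.7], [242.9, 237.6], [275.9, 237.6]]
120 [[241.4, 211.2], [277.0, 211.2], [242.1, 243.3], [276.5, 243.3]]
131 [[240.2, 218.2], [278.0, 218.2], [241.0, 251.9], [277.4, 251.9]]
140 [[239.0, 224.5], [278.9, 224.5], [239.9, 259.7], [278.2, 259.7]]
```

Request:
apply_moves:
  targets:
    - [[0.3, 0.1, 0.3, 3.5, 0, 0, 0], [0.3, 0.1, 0.3, 3.5, 0, 0, 0], [0.3, 0.1, 0.3, 3.5, 0, 0, 0], [-1, 0.1, 0.3, 3.5, 0, 0, 0], [-1, 0.1, 0.3, 3.5, 0, 0, 0], [-1, 0.1, 0.3, 3.5, 0, 0, 0], [-1, 0.1, 0.3, 3.5, 0, 0, 0], [-1, 0.1, 0.3, 3.5, 0, 0, 0]]
  newtons: 30

```text
clock: 4.45
eef_pos: [490.5, -7.4, 97.4]
tcp_rot: [3.139, 0.003, 1.57]
contact_force: [-1.0, -7.4, 0.7]
opening: 0.303
```

Run:
```python
from h import *
st()
```

```text
{'clock': 4.45, 'qpos': [-0.016, 0.276, 2.01, -0.003, 0.853, -1.584], 'eef_pos': [490.522, -7.365, 97.357], 'tcp_rot': [3.139, 0.003, 1.57], 'contact_force': [-0.957, -7.435, 0.743], 'opening': 0.303}
```

Run:
```python
from h import *
H=np.array([606,67]); g=np.array([490.5,123]); v=g-H; a=np.arctan2(v[1],-v[0]); R=np.hypot(*v); print(R)
for th in np.arange(0.1,1.71,.1):
    k=H+R*np.array([-np.cos(a+th),np.sin(a+th)]); print(round(th+.14,2),((k-g)/10*[1,-1]).round(2))
```

```text
128.35984574624572
0.24 [ 0.62 -1.13]
0.34 [ 1.34 -2.18]
0.44 [ 2.17 -3.16]
0.54 [ 3.09 -4.06]
0.64 [ 4.1  -4.85]
0.74 [ 5.18 -5.54]
0.84 [ 6.32 -6.12]
0.94 [ 7.52 -6.59]
1.04 [ 8.76 -6.93]
1.14 [10.02 -7.14]
1.24 [11.3  -7.23]
1.34 [12.58 -7.19]
1.44 [13.86 -7.03]
1.54 [15.11 -6.73]
1.64 [16.32 -6.32]
1.74 [17.48 -5.78]
1.84 [18.59 -5.13]
```

Request:
apply_moves:
  targets:
    - [[-1, -0.1, 0.3, -0.6, 0, 0, 0], [-1, -0.1, 0.6, -1.1, 0, 0, 0], [-1, -0.1, 1, -1.7, 0, 0, 0], [-1, -0.1, 1.3, -2.2, 0, 0, 0], [-1, -0.1, 1.7, -2.7, 0, 0, 0], [-1, -0.1, 2.2, -3.2, 0, 0, 0], [-1, -0.1, 2.6, -3.6, 0, 0, 0], [-1, -0.1, 3.1, -4.1, 0, 0, 0]]
  newtons: 40

```text
clock: 5.25
eef_pos: [524.5, -6.8, 138.6]
tcp_rot: [3.133, 0.0, 1.569]
contact_force: [17.0, 9.0, -27.9]
opening: 0.287
```

Run:
```python
from h import *
st()
```

```text
{'clock': 5.25, 'qpos': [-0.016, 0.263, 1.912, -0.0, 0.958, -1.585], 'eef_pos': [524.525, -6.828, 138.596], 'tcp_rot': [3.133, 0.0, 1.569], 'contact_force': [16.998, 8.957, -27.904], 'opening': 0.287}
```

Request:
apply_moves:
  targets:
    - [[-1, 0, 0.5, -0.1, 0, 0, 0], [-1, 0, 0.9, -0.4, 0, 0, 0], [-1, 0, 1.5, -0.8, 0, 0, 0], [-1, 0, 2.0, -1.1, 0, 0, 0], [-1, 0, 2.5, -1.4, 0, 0, 0], [-1, 0, 3.1, -1.65, 0, 0, 0]]

```text
clock: 5.85
eef_pos: [555.0, -6.0, 155.4]
tcp_rot: [3.134, -0.001, 1.569]
contact_force: [-1.9, 6.6, -4.2]
opening: 0.286
```

Request:
apply_moves:
  targets:
    - [[-1, -0.1, 0.6, -0.25, 0, 0, 0], [-1, -0.1, 1.2, -0.45, 0, 0, 0], [-1, -0.1, 1.8, -0.6, 0, 0, 0], [-1, -0.1, 2.4, -0.75, 0, 0, 0], [-1, -0.1, 3.0, -0.85, 0, 0, 0], [-1, -0.1, 3.7, -0.95, 0, 0, 0], [-1, -0.1, 4.3, -1.0, 0, 0, 0], [-1, -0.1, 5, -1.0, 0, 0, 0]]

```text
clock: 6.65
eef_pos: [604.2, -4.8, 165.8]
tcp_rot: [3.137, -0.005, 1.568]
contact_force: [-3.3, 12.0, -1.2]
opening: 0.287
```

Request:
apply_moves:
  targets:
    - [[-1, 0.1, 0.65, 0, 0, 0, 0], [-1, 0.1, 1.3, 0.05, 0, 0, 0], [-1, 0.2, 1.9, 0.1, 0, 0, 0], [-1, 0.2, 2.55, 0.2, 0, 0, 0], [-1, 0.2, 3.2, 0.35, 0, 0, 0], [-1, 0.2, 3.8, 0.5, 0, 0, 0], [-1, 0.2, 4.4, 0.7, 0, 0, 0], [-1, 0.2, 5, 0.95, 0, 0, 0]]

```text
clock: 7.45
eef_pos: [655.5, -3.2, 157.1]
tcp_rot: [3.135, -0.005, 1.568]
contact_force: [-1.0, -4.4, 4.5]
opening: 0.284
```

Request:
apply_moves:
  targets:
    - [[-1, 0, 0.4, 0.2, 0, 0, 0], [-1, 0, 0.8, 0.4, 0, 0, 0], [-1, 0, 0.8, 0.4, 0, 0, 0], [0.2, 0, 0.8, 0.4, 0, 0, 0], [0.2, 0, 0.8, 0.4, 0, 0, 0], [0.2, 0, 0.8, 0.4, 0, 0, 0], [0.2, 0, 0.8, 0.4, 0, 0, 0]]

```text
clock: 8.15
eef_pos: [663.4, -2.9, 153.1]
tcp_rot: [3.135, -0.005, 1.568]
contact_force: [-0.3, -0.0, -0.6]
opening: 0.599
```

Request:
apply_moves:
  targets:
    - [[0.2, 0, 0, -5, 0, 0, 0], [0.2, 0, 0, -10, 0, 0, 0], [0.2, 0, -5, -12, 0, 0, 0], [0.2, 0, -10, -12, 0, 0, 0], [0.2, 0, -15, -12, 0, 0, 0], [0.2, 0, -20, -12, 0, 0, 0], [0.2, 0, -20, -12, 0, 0, 0]]

```text
clock: 8.85
eef_pos: [456.9, -2.9, 271.3]
tcp_rot: [3.138, -0.005, 1.568]
contact_force: [0.4, -0.6, -0.4]
opening: 0.599
```

Run:
```python
from h import *
st()
w=cam("wrist");save(w,"w4");s=cam("side");save(s,"s4");
cv2.imwrite("pics/crop6.png",np.hstack([cv2.resize(w["img"],(440,330)),cv2.resize(s["img"][70:290,130:370],None,fx=1.5,fy=1.5,interpolation=cv2.INTER_CUBIC)]))
```

```text
{'clock': 8.85, 'qpos': [-0.014, 0.012, 1.889, 0.005, 1.237, -1.584], 'eef_pos': [456.893, -2.868, 271.339], 'tcp_rot': [3.138, -0.005, 1.568], 'contact_force': [0.409, -0.6, -0.448], 'opening': 0.599}
```

View pics/crop6.png

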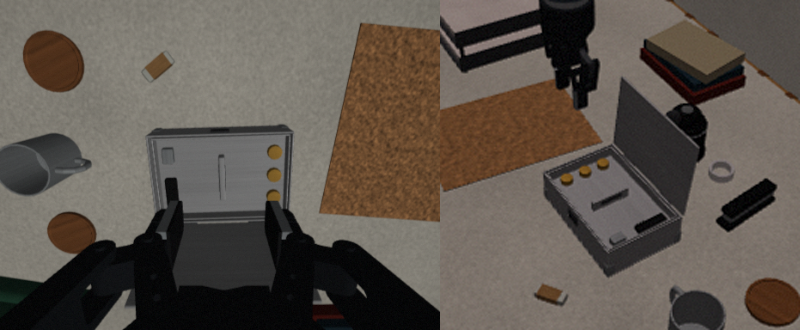

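The lid is open past upright. In the full wrist frame the upper tray's grip rib runs from (257,180) to (259.5,233), with brass weights on the +y side and rubber blocks on the −y side.

Run:
```python
from h import *
w=load("w4"); g=cv2.cvtColor(w["img"],cv2.COLOR_BGR2GRAY)
# rib: bright thin region
roi=g[170:245,235:285]; m=cv2.adaptiveThreshold(roi,255,cv2.ADAPTIVE_THRESH_MEAN_C,cv2.THRESH_BINARY,31,-8)
n,l,S,C=cv2.connectedComponentsWithStats(m)
for i in range(1,n):
    if S[i,4]>40: print(S[i]+[235,170,0,0,0],C[i]+[235,170])
a=p2w(w,257.2,180.4,64);b=p2w(w,259.5,232.7,64);print(a,b,(a+b)/2,np.linalg.norm(a-b))
# box rim corners from crop6 (full px)
for u,v in [(148,133),(293,128),(290,218)]: print(p2w(w,u*1.1636,v*1.1636,67))
for z in (271,280,290,300,310): print(z,[w2p(w,[457+dx,-3+dy,z]).tolist() for dx in (-11,) for dy in (-25.5,25.5)])
```

```text
[485.5  -5.8  64. ] [564.1  -2.9  64. ] [524.8   -4.35  64.  ] 78.65348053328603
[ 449.2 -117.8   67. ]
[442.1 104.5  67. ]
[597.1 112.   67. ]
271 [[219.3, 206.8], [298.3, 206.6]]
280 [[217.3, 212.0], [300.2, 211.7]]
290 [[214.9, 218.3], [302.5, 218.1]]
300 [[212.3, 225.5], [305.1, 225.2]]
310 [[209.2, 233.5], [308.0, 233.2]]
```

Request:
apply_moves:
  targets:
    - [[-0.1, -0.15, 6.8, 0, 0, 0, -1.8], [-0.1, -0.15, 6.8, 5, 0, 0, -1.8], [-0.1, -0.15, 6.8, 10, 0, 0, -1.8], [-0.1, -0.15, 6.8, 15, 0, 0, -1.8], [-0.1, -0.15, 6.8, 19, 0, 0, -1.8], [-0.1, -0.15, 6.8, 21, 0, 0, -1.8], [-0.1, -0.15, 6.8, 21, 0, 0, -1.8], [-0.1, -0.15, 6.8, 21, 0, 0, -1.8]]

```text
clock: 9.75
eef_pos: [533.2, -3.5, 63.0]
tcp_rot: [3.133, -0.005, 1.6]
contact_force: [0.3, -0.7, -0.0]
opening: 0.447
```

Request:
apply_moves:
  targets:
    - [[-0.1, 0, 0, 0.5, 0, 0, 0], [-0.1, 0, 0, 1, 0, 0, 0], [-0.1, 0, 0, 1.4, 0, 0, 0], [-0.1, 0, 0, 1.4, 0, 0, 0]]

```text
clock: 10.15
eef_pos: [533.2, -3.4, 49.0]
tcp_rot: [3.133, -0.005, 1.6]
contact_force: [0.2, -0.2, 0.1]
opening: 0.446
```

Run:
```python
from h import *
st()
w=cam("wrist");save(w,"w5");s=cam("side");save(s,"s5");
cv2.imwrite("pics/crop7.png",np.hstack([cv2.resize(w["img"],(440,330)),cv2.resize(s["img"][130:260,170:330],None,fx=2.2,fy=2.54,interpolation=cv2.INTER_CUBIC)]))
```

```text
{'clock': 10.15, 'qpos': [-0.013, 0.405, 1.956, 0.007, 0.772, -1.618], 'eef_pos': [533.191, -3.428, 48.961], 'tcp_rot': [3.133, -0.005, 1.6], 'contact_force': [0.199, -0.153, 0.076], 'opening': 0.446}
```

View pics/crop7.png

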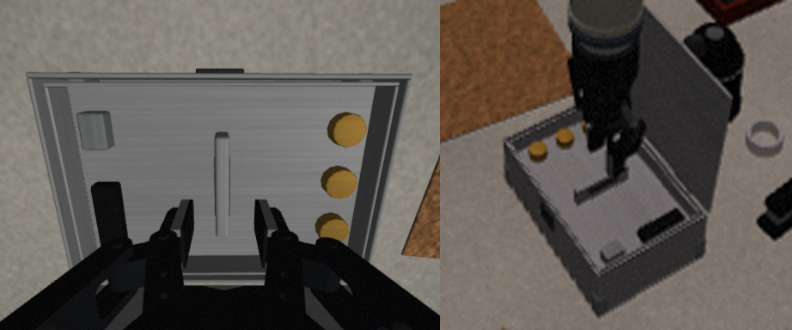

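The wrist view shows the fingers at columns 187 and 262 straddling the rib, which runs from (222,132) to (222,237). The tips are still above the rib, so they sit higher than the reported TCP.

Run:
```python
from h import *
w=load("w5");k=1.1636
a=p2w(w,222*k,133*k,64);b=p2w(w,222.5*k,237*k,64);print(a,b,(a+b)/2,np.linalg.norm(a-b))
for p in [(43,84),(396,84)]: print(p2w(w,p[0]*k,p[1]*k,64))
for u,v in [(27,74),(411,75)]: print(p2w(w,u*k,v*k,67))
```

```text
[485.6  -5.1  64. ] [563.5  -2.7  64. ] [524.55  -3.9   64.  ] 77.9369617062405
[ 458.7 -114.8   64. ]
[452.4 100.2  64. ]
[ 453.2 -121.    67. ]
[447.2 105.9  67. ]
```

Request:
apply_moves:
  targets:
    - [[-0.1, 0, 0, 0.5, 0, 0, 0], [-0.1, 0, 0, 1, 0, 0, 0], [-0.1, 0, 0, 1.5, 0, 0, 0], [-0.1, 0, 0, 1.5, 0, 0, 0]]

```text
clock: 10.65
eef_pos: [532.8, -3.3, 33.3]
tcp_rot: [3.134, -0.005, 1.6]
contact_force: [0.0, 0.4, 0.0]
opening: 0.446
```

Request:
apply_moves:
  targets:
    - [[-0.1, 0, -0.8, 0.3, 0, 0, 0], [-0.1, 0, -0.8, 0.6, 0, 0, 0], [-0.1, 0, -0.8, 0.9, 0, 0, 0], [-0.1, 0, -0.8, 0.9, 0, 0, 0]]

```text
clock: 11.05
eef_pos: [524.7, -3.5, 23.9]
tcp_rot: [3.135, -0.005, 1.6]
contact_force: [0.8, 0.7, -0.4]
opening: 0.455
```

Request:
apply_moves:
  targets:
    - [[-0.1, 0, 0, 0.2, 0, 0, 0], [-0.1, 0, 0, 0.4, 0, 0, 0], [-0.1, 0, 0, 0.4, 0, 0, 0]]

```text
clock: 11.35
eef_pos: [524.6, -3.5, 19.7]
tcp_rot: [3.135, -0.005, 1.6]
contact_force: [0.7, -0.4, -0.1]
opening: 0.455
```

Request:
apply_moves:
  targets:
    - [[-1, 0, 0, 0, 0, 0, 0], [-1, 0, 0, 0, 0, 0, 0], [-1, 0, 0, 0, 0, 0, 0], [-1, 0, 0, 0, 0, 0, 0], [-1, 0, 0, 0, 0, 0, 0]]
  newtons: 60

```text
clock: 11.85
eef_pos: [524.7, -3.6, 19.9]
tcp_rot: [3.135, -0.005, 1.6]
contact_force: [-0.2, -0.5, 5.5]
opening: 0.096
```

Request:
apply_moves:
  targets:
    - [[-1, 0, 0, -0.5, 0, 0, 0], [-1, 0, 0, -1, 0, 0, 0], [-1, 0, 0, -1.5, 0, 0, 0], [-1, 0, 0, -2, 0, 0, 0], [-1, 0, 0, -3, 0, 0, 0], [-1, 0, 0, -3, 0, 0, 0]]
  newtons: 80

```text
clock: 12.45
eef_pos: [525.5, -3.7, 51.4]
tcp_rot: [3.132, -0.005, 1.6]
contact_force: [0.6, -0.7, -2.6]
opening: 0.086
```

Request:
apply_moves:
  targets:
    - [[-1, 0, 0, -3, 0, 0, 0], [-1, 0, 0, -6, 0, 0, 0], [-1, 0, 0, -9, 0, 0, 0], [-1, 0, 0, -12, 0, 0, 0], [-1, 0, 0, -12, 0, 0, 0]]

```text
clock: 12.95
eef_pos: [527.1, -4.4, 175.4]
tcp_rot: [3.125, -0.004, 1.6]
contact_force: [0.7, -0.3, -1.7]
opening: 0.088
```

Run:
```python
from h import *
st()
t=load("top0"); hsv=cv2.cvtColor(t["img"],cv2.COLOR_BGR2HSV)
m=cv2.inRange(hsv,(5,90,60),(20,255,255)); n,l,S,C=cv2.connectedComponentsWithStats(m)
i=1+np.argmax(S[1:,4]); ys,xs=np.where(l==i); rc=cv2.minAreaRect(np.c_[xs,ys].astype(np.float32)); print(rc)
P=[p2w(t,u,v,3) for u,v in cv2.boxPoints(rc)]; print(P); c=np.mean(P,0); print("mat",c)
e=P[0]-P[1]; f=P[1]-P[2]; L=e if np.linalg.norm(e)>np.linalg.norm(f) else f
if L[0]<0:L=-L
yaw=np.arctan2(L[1],L[0]); print("yaw",yaw,np.linalg.norm(e),np.linalg.norm(f))
u=L[:2]/np.linalg.norm(L[:2])
for d in (80,-80):
    print(d,c[:2]+u*d); rel([*(c[:2]+u*d),180],np.pi/2+yaw)
w=cam("wrist");save(w,"w6");cv2.imwrite("pics/crop8.png",w["img"])
```

```text
{'clock': 12.95, 'qpos': [-0.015, 0.218, 1.878, 0.006, 1.03, -1.618], 'eef_pos': [527.088, -4.378, 175.367], 'tcp_rot': [3.125, -0.004, 1.6], 'contact_force': [0.717, -0.267, -1.667], 'opening': 0.088}
((164.8069305419922, 214.4307098388672), (74.92630004882812, 102.19032287597656), 5.710592269897461)
[array([305.3, 462.6,   3. ]), array([645.2, 440. ,   3. ]), array([619.5, 187.1,   3. ]), array([280.8, 216.1,   3. ])]
mat [462.7  326.45   3.  ]
yaw -0.06639242028502418 340.6505100539261 254.20247835141186
80 [542.52374662 321.14250758]
rel [32.5   2.49 -0.28] [ 0.9 -0.3  5.5]
-80 [382.87625338 331.75749242]
rel [ 34.02 -13.43  -0.53] [ 0.9 -0.3  5.5]
```

Request:
apply_moves:
  targets:
    - [[-1, 4, 0, 0, 0, 0, 0], [-1, 8.5, 0.6, 0, 0.2, 0, 1.5], [-1, 13, 1, 0, 0.4, 0, 3], [-1, 17.5, 1.5, 0, 0.5, 0, 4.5], [-1, 22, 2, 0, 0.7, 0, 6], [-1, 26.5, 2.4, 0, 0.9, -0.3, 6.6], [-1, 30, 2.4, 0, 0.9, -0.3, 6.6], [-1, 32.1, 2.4, 0, 0.9, -0.3, 6.6]]

```text
clock: 13.8
eef_pos: [539.3, 319.5, 172.9]
tcp_rot: [-3.137, 0.001, 1.486]
contact_force: [0.1, -1.2, -2.3]
opening: 0.086
```

Request:
apply_moves:
  targets:
    - [[-1, 0, 0, 0, 0, 0, 0], [-1, 0, 0, 0, 0, 0, 0], [-1, 0, 0, 0, 0, 0, 0]]

```text
clock: 14.1
eef_pos: [538.9, 318.0, 172.1]
tcp_rot: [-3.136, 0.002, 1.486]
contact_force: [-0.1, 0.0, -1.7]
opening: 0.085
```

Run:
```python
from h import *
st(); rel([541.7,317.5,-14],1.484)
t=cam("top");save(t,"t6");w=cam("wrist");save(w,"w7")
cv2.imwrite("pics/crop8.png",np.hstack([cv2.resize(w["img"],(440,330)),cv2.resize(t["img"][140:290,110:270],None,fx=2.2,fy=2.2,interpolation=cv2.INTER_CUBIC)]))
```

```text
{'clock': 14.1, 'qpos': [0.53, 0.383, 1.652, 0.002, 1.112, -0.957], 'eef_pos': [538.919, 317.953, 172.054], 'tcp_rot': [-3.136, 0.002, 1.486], 'contact_force': [-0.11, 0.011, -1.746], 'opening': 0.085}
rel [ 0.02  0.39 18.6 ] [-0.3  0.1  0.1]
```

View pics/crop8.png

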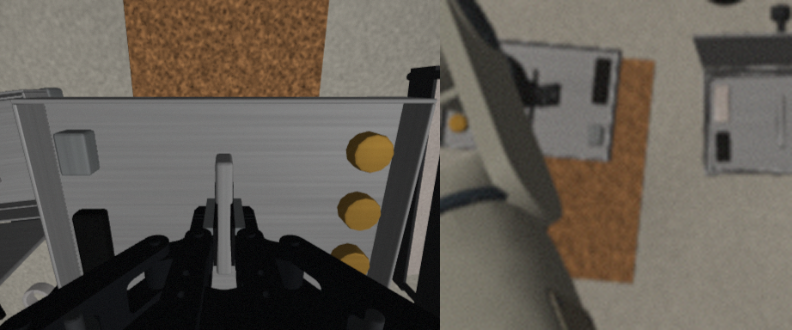

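The tray hangs level in the grip, over the far half of the mat. In the lower-right crop the lower tray is visible in the box.

Request:
apply_moves:
  targets:
    - [[-1, 0, 0.4, 5, -0.3, 0, 0], [-1, 0, 0.4, 10, -0.3, 0, 0], [-1, 0, 0.4, 14, -0.3, 0, 0], [-1, 0, 0.4, 16.5, -0.3, 0, 0], [-1, 0, 0.4, 17.5, -0.3, 0, 0], [-1, 0, 0.4, 18, -0.3, 0, 0], [-1, 0, 0.4, 18.3, -0.3, 0, 0], [-1, 0, 0.4, 18.3, -0.3, 0, 0]]

```text
clock: 15.0
eef_pos: [543.4, 317.8, -9.1]
tcp_rot: [3.14, 0.0, 1.485]
contact_force: [-0.3, 0.5, -1.3]
opening: 0.09
```

Request:
apply_moves:
  targets:
    - [[-1, 0, 0, 0.2, 0, 0, 0], [-1, 0, 0, 0.4, 0, 0, 0], [-1, 0, 0, 0.4, 0, 0, 0]]

```text
clock: 15.3
eef_pos: [543.5, 318.0, -12.8]
tcp_rot: [3.139, 0.0, 1.485]
contact_force: [0.5, 0.8, -1.6]
opening: 0.086
```

Request:
apply_moves:
  targets:
    - [[-1, 0, 0, 0.2, 0, 0, 0], [-1, 0, 0, 0.4, 0, 0, 0], [-1, 0, 0, 0.5, 0, 0, 0], [-1, 0, 0, 0.5, 0, 0, 0]]

```text
clock: 15.7
eef_pos: [543.6, 318.1, -17.0]
tcp_rot: [3.139, 0.0, 1.485]
contact_force: [-3.3, -2.2, 8.3]
opening: 0.089
```

Request:
apply_moves:
  targets:
    - [[-0.1, 0, 0, -0.1, 0, 0, 0], [-0.1, 0, 0, -0.1, 0, 0, 0], [-0.1, 0, 0, -0.1, 0, 0, 0], [-0.1, 0, 0, -3, 0, 0, 0], [-0.1, 0, 0, -8, 0, 0, 0], [-0.1, 0, 0, -13, 0, 0, 0], [-0.1, 0, 0, -18, 0, 0, 0], [-0.1, 0, 0, -18, 0, 0, 0]]

```text
clock: 16.5
eef_pos: [547.1, 320.4, 170.7]
tcp_rot: [3.129, -0.007, 1.485]
contact_force: [1.2, 0.8, 0.2]
opening: 0.453
```

Run:
```python
from h import *
st(); rel([524.7,-3.6,190],1.605)
```

```text
{'clock': 16.5, 'qpos': [0.528, 0.386, 1.652, -0.002, 1.09, -0.956], 'eef_pos': [547.149, 320.414, 170.654], 'tcp_rot': [3.129, -0.007, 1.485], 'contact_force': [1.22, 0.779, 0.219], 'opening': 0.453}
rel [-32.46   0.57  -2.15] [ 0.7 -0.3 -6.9]
```

Request:
apply_moves:
  targets:
    - [[-0.1, -32.5, 0.6, -2, 0.7, -0.3, -6.9], [-0.1, -32.5, 0.6, -2, 0.7, -0.3, -6.9], [-0.1, -32.5, 0.6, -2, 0.7, -0.3, -6.9], [-0.1, -32.5, 0.6, -2, 0.7, -0.3, -6.9], [-0.1, -32.5, 0.6, -2, 0.7, -0.3, -6.9], [-0.1, -32.5, 0.6, -2, 0.7, -0.3, -6.9], [-0.1, -32.5, 0.6, -2, 0.7, -0.3, -6.9], [-0.1, -32.5, 0.6, -2, 0.7, -0.3, -6.9]]

```text
clock: 17.3
eef_pos: [524.7, -6.9, 188.4]
tcp_rot: [3.141, -0.0, 1.602]
contact_force: [0.1, -0.2, -0.1]
opening: 0.45
```

Request:
apply_moves:
  targets:
    - [[-0.1, 0, 0, 0, 0, 0, 0], [-0.1, 0, 0, 0, 0, 0, 0], [-0.1, 0, 0, 0, 0, 0, 0]]

```text
clock: 17.6
eef_pos: [524.7, -5.9, 188.1]
tcp_rot: [3.141, -0.0, 1.603]
contact_force: [0.9, -0.5, 0.2]
opening: 0.449
```

Run:
```python
from h import *
st(); rel([524.7,-3.6,20],1.605)
w=cam("wrist");save(w,"w8"); cv2.imwrite("pics/crop9.png",w["img"])
```

```text
{'clock': 17.6, 'qpos': [-0.014, 0.209, 1.858, 0.0, 1.075, -1.618], 'eef_pos': [524.703, -5.855, 188.091], 'tcp_rot': [3.141, -0.0, 1.603], 'contact_force': [0.911, -0.52, 0.2], 'opening': 0.449}
rel [2.200e-01 1.000e-02 1.681e+01] [ 0.  -0.  -0.1]
```

View pics/crop9.png

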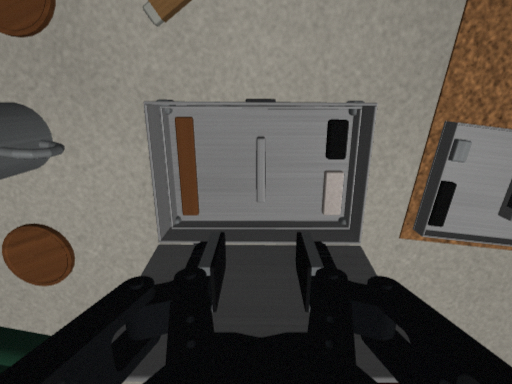

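The lower tray is visible with its rib from (261,137) to (262,202), and the upper tray lies flat on the mat at the right edge.

Run:
```python
from h import *
w=load("w8"); a=p2w(w,261.3,137.5,40);b=p2w(w,262,202.5,40);print(a,b,(a+b)/2,np.linalg.norm(b-a))
c=((a+b)/2); rel([c[0],c[1],12],1.605)
```

```text
[487.3  -5.5  40. ] [563.4  -2.1  40. ] [525.35  -3.8   40.  ] 76.17591482876983
rel [ 0.2   0.07 17.62] [ 0.  -0.  -0.1]
```

Request:
apply_moves:
  targets:
    - [[-0.1, 0.2, 0, 5, 0, 0, 0], [-0.1, 0.2, 0, 10, 0, 0, 0], [-0.1, 0.2, 0, 14, 0, 0, 0], [-0.1, 0.2, 0, 17, 0, 0, 0], [-0.1, 0.2, 0, 18.4, 0, 0, 0], [-0.1, 0.2, 0, 19.0, 0, 0, 0], [-0.1, 0.2, 0, 19.0, 0, 0, 0]]

```text
clock: 18.35
eef_pos: [525.0, -3.5, -1.7]
tcp_rot: [3.141, -0.0, 1.604]
contact_force: [-0.6, -0.4, 0.5]
opening: 0.45
```

Request:
apply_moves:
  targets:
    - [[-0.1, 0, 0, 0.2, 0, 0, 0], [-0.1, 0, 0, 0.2, 0, 0, 0], [-1, 0, 0, 0.2, 0, 0, 0], [-1, 0, 0, 0.2, 0, 0, 0], [-1, 0, 0, 0.2, 0, 0, 0], [-1, 0, 0, 0.2, 0, 0, 0], [-1, 0, 0, 0.2, 0, 0, 0]]
  newtons: 60

```text
clock: 19.05
eef_pos: [525.5, -3.8, -2.8]
tcp_rot: [3.14, 0.0, 1.604]
contact_force: [-1.8, -2.1, 6.9]
opening: 0.096
```

Gripped. Next: lift it and carry it to the near half of the mat.

Request:
apply_moves:
  targets:
    - [[-1, 0, 0, -0.5, 0, 0, 0], [-1, 0, 0, -1, 0, 0, 0], [-1, 0, 0, -1.5, 0, 0, 0], [-1, 0, 0, -3, 0, 0, 0], [-1, 0, 0, -6, 0, 0, 0], [-1, 0, 0, -10, 0, 0, 0], [-1, 0, 0, -15, 0, 0, 0], [-1, 0, 0, -18, 0, 0, 0]]
  newtons: 80

```text
clock: 19.85
eef_pos: [526.3, -3.7, 181.0]
tcp_rot: [3.137, 0.0, 1.604]
contact_force: [0.1, 0.9, -1.4]
opening: 0.086
```

Request:
apply_moves:
  targets:
    - [[-1, 0, 0, 0, 0, 0, 0], [-1, 0, 0, 0, 0, 0, 0]]

```text
clock: 20.05
eef_pos: [526.6, -3.6, 181.7]
tcp_rot: [3.135, 0.0, 1.604]
contact_force: [-1.0, 0.7, -2.5]
opening: 0.089
```

Run:
```python
from h import *
st(); rel([380.5,331.5,175],1.484)
```

```text
{'clock': 20.05, 'qpos': [-0.01, 0.215, 1.866, 0.0, 1.054, -1.614], 'eef_pos': [526.64, -3.594, 181.711], 'tcp_rot': [3.135, 0.0, 1.604], 'contact_force': [-1.012, 0.708, -2.495], 'opening': 0.089}
rel [ 33.97 -13.5    0.58] [ 0.4 -0.   6.9]
```

Request:
apply_moves:
  targets:
    - [[-1, 4, -1.5, 0, 0, 0, 1], [-1, 8, -3, 0, 0, 0, 2], [-1, 12.5, -5, 0, 0.2, 0, 3], [-1, 17, -7, 0, 0.2, 0, 4], [-1, 21.5, -9, 0, 0.3, 0, 5], [-1, 26, -11, 0, 0.3, 0, 6], [-1, 30, -13, 0, 0.4, 0, 6.9], [-1, 34, -13.5, 0, 0.4, 0, 6.9]]

```text
clock: 20.85
eef_pos: [377.0, 332.0, 178.5]
tcp_rot: [-3.138, 0.003, 1.484]
contact_force: [0.1, -0.4, -1.5]
opening: 0.084
```

Request:
apply_moves:
  targets:
    - [[-1, 0, 0, 0, 0, 0, 0], [-1, 0, 0, 0, 0, 0, 0], [-1, 0, 0, 0, 0, 0, 0]]

```text
clock: 21.15
eef_pos: [376.2, 330.7, 177.1]
tcp_rot: [-3.136, 0.005, 1.484]
contact_force: [-0.4, -0.5, -0.5]
opening: 0.085
```

Run:
```python
from h import *
st(); rel([380.5,331.5,-10],1.484)
```

```text
{'clock': 21.15, 'qpos': [0.718, 0.189, 1.911, 0.0, 1.05, -0.766], 'eef_pos': [376.246, 330.678, 177.06], 'tcp_rot': [-3.136, 0.005, 1.484], 'contact_force': [-0.374, -0.505, -0.487], 'opening': 0.085}
rel [ 0.22  0.52 18.7 ] [-0.3  0.3 -0. ]
```

Request:
apply_moves:
  targets:
    - [[-1, 0.2, 0.5, 5, -0.3, 0.3, 0], [-1, 0.2, 0.5, 10, -0.3, 0.3, 0], [-1, 0.2, 0.5, 14, -0.3, 0.3, 0], [-1, 0.2, 0.5, 16.5, -0.3, 0.3, 0], [-1, 0.2, 0.5, 17.8, -0.3, 0.3, 0], [-1, 0.2, 0.5, 18.7, -0.3, 0.3, 0], [-1, 0.2, 0.5, 18.7, -0.3, 0.3, 0], [-1, 0.2, 0.5, 18.7, -0.3, 0.3, 0]]

```text
clock: 21.95
eef_pos: [381.1, 331.7, -9.0]
tcp_rot: [3.141, -0.001, 1.484]
contact_force: [0.5, 0.0, -2.0]
opening: 0.087
```

Request:
apply_moves:
  targets:
    - [[-1, 0, 0, 0.2, 0, 0, 0], [-1, 0, 0, 0.4, 0, 0, 0], [-1, 0, 0, 0.6, 0, 0, 0], [-1, 0, 0, 0.6, 0, 0, 0]]

```text
clock: 22.35
eef_pos: [381.0, 331.7, -15.0]
tcp_rot: [3.141, -0.001, 1.484]
contact_force: [0.3, -0.7, -2.5]
opening: 0.085
```

Request:
apply_moves:
  targets:
    - [[-1, 0, 0, 0.2, 0, 0, 0], [-1, 0, 0, 0.3, 0, 0, 0], [-1, 0, 0, 0.3, 0, 0, 0]]

```text
clock: 22.65
eef_pos: [381.1, 331.9, -15.8]
tcp_rot: [3.141, -0.001, 1.484]
contact_force: [-7.4, -6.4, 34.8]
opening: 0.086
```

Request:
apply_moves:
  targets:
    - [[-0.1, 0, 0, -0.1, 0, 0, 0], [-0.1, 0, 0, -0.1, 0, 0, 0], [-0.1, 0, 0, -0.1, 0, 0, 0], [-0.1, 0, 0, -3, 0, 0, 0], [-0.1, 0, 0, -8, 0, 0, 0], [-0.1, 0, 0, -13, 0, 0, 0], [-0.1, 0, 0, -18, 0, 0, 0], [-0.1, 0, 0, -18, 0, 0, 0]]

```text
clock: 23.45
eef_pos: [384.2, 334.5, 170.4]
tcp_rot: [3.133, -0.009, 1.484]
contact_force: [0.2, 0.2, -0.7]
opening: 0.452
```

Run:
```python
from h import *
st(); rel([525,-3.8,200],1.605)
```

```text
{'clock': 23.45, 'qpos': [0.713, 0.198, 1.916, 0.0, 1.016, -0.771], 'eef_pos': [384.184, 334.462, 170.433], 'tcp_rot': [3.133, -0.009, 1.484], 'contact_force': [0.249, 0.179, -0.689], 'opening': 0.452}
rel [-32.45  16.99  -3.1 ] [ 0.5 -0.5 -6.9]
```

Request:
apply_moves:
  targets:
    - [[-0.3, -32.5, 16, -3, 0.5, -0.5, -6.9], [-0.3, -32.5, 16, -3, 0.5, -0.5, -6.9], [-0.3, -32.5, 16, -3, 0.5, -0.5, -6.9], [-0.3, -32.5, 16, -3, 0.5, -0.5, -6.9], [-0.3, -32.5, 16, -3, 0.5, -0.5, -6.9], [-0.3, -32.5, 16, -3, 0.5, -0.5, -6.9], [-0.3, -32.5, 16, -3, 0.5, -0.5, -6.9], [-0.3, -32.5, 16, -3, 0.5, -0.5, -6.9]]

```text
clock: 24.25
eef_pos: [516.5, -7.5, 198.6]
tcp_rot: [3.141, 0.002, 1.601]
contact_force: [0.9, 0.6, -0.7]
opening: 0.348
```

Request:
apply_moves:
  targets:
    - [[-0.3, 0, 0, 0, 0, 0, 0], [-0.3, 0, 0, 0, 0, 0, 0], [-0.3, 0, 0, 0, 0, 0, 0]]

```text
clock: 24.55
eef_pos: [515.7, -6.2, 198.0]
tcp_rot: [-3.141, 0.001, 1.602]
contact_force: [-0.1, 0.0, -0.4]
opening: 0.35
```

Run:
```python
from h import *
st()
w=cam("wrist");save(w,"w9"); t=cam("top");save(t,"t9")
cv2.imwrite("pics/crop10.png",np.hstack([w["img"],cv2.resize(t["img"][140:285,115:225],None,fx=2.6,fy=2.648,interpolation=cv2.INTER_CUBIC)[:384]]))
```

```text
{'clock': 24.55, 'qpos': [-0.014, 0.184, 1.865, -0.001, 1.093, -1.616], 'eef_pos': [515.659, -6.176, 197.999], 'tcp_rot': [-3.141, 0.001, 1.602], 'contact_force': [-0.117, 0.022, -0.383], 'opening': 0.35}
```

View pics/crop10.png

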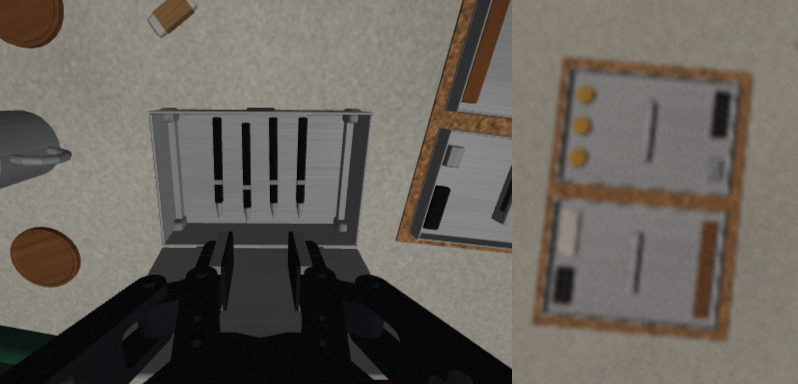

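Both trays lie flat on the mat. Four pens are in the box: tails at (217,118), (246,123), (273,118) and (302,118), nib tips at (218,213), (247,217), (273,217) and (300,213).

```bash
cat >> h.py <<'E'
def mugpos(tn):
    t0,t=load("top0"),load(tn)
    T=t0["img"][183:222,332:382]; S=t["img"][150:255,295:420]
    m=cv2.matchTemplate(S,T,cv2.TM_CCOEFF_NORMED); _,v,_,(x,y)=cv2.minMaxLoc(m)
    def sub(a,b,c): return 0.5*(a-c)/(a-2*b+c)
    dx=x+sub(m[y,x-1],m[y,x],m[y,x+1]); dy=y+sub(m[y-1,x],m[y,x],m[y+1,x])
    du,dv=dx+295-332,dy+150-183
    p=p2w(t,361.3+du,202.1+dv,90); print("mug rim",p,"shift px",round(du,2),round(dv,2),"score",round(float(v),2)); return p
E
python3 - <<'E'
from h import *
w=load("w9")
for tu,tv,nu,nv in [(217,118,218,213),(246,123.5,247,217),(273,118,273,217),(302,118,300,213)]:
    a=p2w(w,tu,tv,12);b=p2w(w,nu,nv,8);print(a,b,np.linalg.norm(a-b).round(1),"mid",(a+b)/2)
mugpos("t9")
# mug rim from w1
a=load("w1"); print("w1 rim ctr",p2w(a,42,176,90), "w9 box rim",p2w(w,149,111,67),p2w(w,372,112,67))
E
```

```text
[460.9 -60.3  12. ] [586.1 -61.1   8. ] 125.3 mid [523.5 -60.7  10. ]
[466.3 -25.   12. ] [590.6 -21.8   8. ] 124.4 mid [528.45 -23.4   10.  ]
[458.8   7.6  12. ] [589.5  13.6   8. ] 130.9 mid [524.15  10.6   10.  ]
[457.6  42.7  12. ] [582.5  49.8   8. ] 125.2 mid [520.05  46.25  10.  ]
mug rim [ 495.9 -307.3   90. ] shift px 0.0 -0.01 score 0.99
w1 rim ctr [ 501.4 -304.3   90. ] w9 box rim [ 452.9 -121.5   67. ] [446.7 105.9  67. ]
```

Request:
apply_moves:
  targets:
    - [[-0.44, -5.5, 2.6, 0, 0, 0, 1.3], [-0.44, -5.5, 2.6, 3, 0, 0, 1.3], [-0.44, -5.5, 2.6, 8, 0, 0, 1.3], [-0.44, -5.5, 2.6, 13, 0, 0, 1.3], [-0.44, -5.5, 2.6, 15, 0, 0, 1.3], [-0.44, -5.5, 2.6, 16, 0, 0, 1.3], [-0.44, -5.5, 2.6, 16, 0, 0, 1.3]]

```text
clock: 25.35
eef_pos: [543.0, -59.6, 37.6]
tcp_rot: [-3.14, 0.001, 1.581]
contact_force: [0.1, 0.2, 0.6]
opening: 0.275
```

Run:
```python
from h import *
st(); rel([543,-60.7,-13],1.58)
w=cam("wrist");save(w,"w10");cv2.imwrite("pics/c11.png",w["img"])
# dark pen columns along several rows in image
g=cv2.cvtColor(w["img"],cv2.COLOR_BGR2GRAY)
for v in range(60,200,20):
    row=g[v]; d=np.where(row<45)[0]; seg=np.split(d,np.where(np.diff(d)>1)[0]+1); print(v,[(int(s[0]),int(s[-1])) for s in seg if 4<len(s)<60])
```

```text
{'clock': 25.35, 'qpos': [-0.111, 0.443, 1.925, -0.002, 0.775, -1.691], 'eef_pos': [543.02, -59.587, 37.57], 'tcp_rot': [-3.14, 0.001, 1.581], 'contact_force': [0.051, 0.201, 0.588], 'opening': 0.275}
rel [-0.11  0.01  5.06] [-0.1  0.1  0.1]
60 [(336, 343), (345, 355), (365, 370), (378, 389)]
80 []
100 [(251, 265), (306, 317), (353, 369), (406, 425)]
120 [(252, 265), (303, 317), (352, 367), (403, 422)]
140 [(252, 265), (303, 317), (351, 366), (401, 419)]
160 [(252, 265), (302, 316), (349, 365), (399, 416)]
180 [(252, 265), (302, 316), (348, 363), (396, 413)]
```

View pics/c11.png

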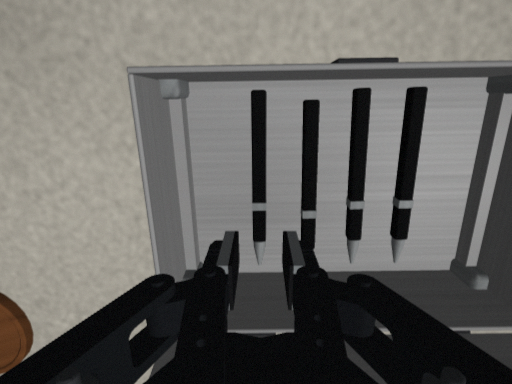

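The pen at column 259 is centred between the fingers, with inner faces at about 237 and 284, and the neighbouring pens are clear.

Request:
apply_moves:
  targets:
    - [[-0.44, -0.1, 0, 2, 0, 0, 0], [-0.44, -0.1, 0, 4, 0, 0, 0], [-0.44, -0.1, 0, 4.8, 0, 0, 0], [-0.44, -0.1, 0, 5.2, 0, 0, 0], [-0.44, -0.1, 0, 5.2, 0, 0, 0]]

```text
clock: 25.9
eef_pos: [544.6, -60.9, -12.5]
tcp_rot: [3.141, 0.001, 1.581]
contact_force: [0.2, -0.6, -0.5]
opening: 0.279
```

Request:
apply_moves:
  targets:
    - [[-0.44, 0, 0, 0.2, 0, 0, 0], [-0.44, 0, 0, 0.2, 0, 0, 0], [-1, 0, 0, 0.2, 0, 0, 0], [-1, 0, 0, 0.2, 0, 0, 0], [-1, 0, 0, 0.2, 0, 0, 0], [-1, 0, 0, 0.2, 0, 0, 0]]
  newtons: 40

```text
clock: 26.5
eef_pos: [544.6, -60.9, -14.4]
tcp_rot: [3.14, 0.001, 1.581]
contact_force: [-0.1, 0.4, -0.0]
opening: -0.001
```

Request:
apply_moves:
  targets:
    - [[-0.44, 0, 0, 0, 0, 0, 0], [-0.44, 0, 0, 0, 0, 0, 0], [-0.44, 0, 0, 0, 0, 0, 0], [-0.44, 0, 0, 0.4, 0, 0, 0], [-0.44, 0, 0, 0.8, 0, 0, 0], [-0.44, 0, 0, 0.8, 0, 0, 0]]

```text
clock: 27.1
eef_pos: [544.1, -60.8, -23.2]
tcp_rot: [-3.142, 0.001, 1.581]
contact_force: [0.2, -0.0, 0.4]
opening: 0.277
```

Request:
apply_moves:
  targets:
    - [[-1, 0, 0, 0, 0, 0, 0], [-1, 0, 0, 0, 0, 0, 0], [-1, 0, 0, 0, 0, 0, 0], [-1, 0, 0, 0, 0, 0, 0]]

```text
clock: 27.5
eef_pos: [544.1, -60.8, -23.1]
tcp_rot: [3.142, 0.001, 1.581]
contact_force: [-0.2, 0.3, 0.1]
opening: 0.094
```

Request:
apply_moves:
  targets:
    - [[-0.6, 0, 0, 0, 0, 0, 0], [-0.6, 0, 0, 0, 0, 0, 0], [-0.6, 0, 0, 0.2, 0, 0, 0], [-0.6, 0, 0, 0.4, 0, 0, 0], [-0.6, 0, 0, 0.4, 0, 0, 0]]

```text
clock: 28.0
eef_pos: [543.8, -60.8, -27.5]
tcp_rot: [-3.141, 0.001, 1.581]
contact_force: [-0.7, 0.9, -0.5]
opening: 0.199
```

Request:
apply_moves:
  targets:
    - [[-1, 0, 0, 0, 0, 0, 0], [-1, 0, 0, 0, 0, 0, 0], [-1, 0, 0, 0, 0, 0, 0], [-1, 0, 0, 0, 0, 0, 0]]
  newtons: 50

```text
clock: 28.4
eef_pos: [543.9, -60.8, -27.3]
tcp_rot: [-3.141, 0.001, 1.581]
contact_force: [-0.5, 0.1, 4.3]
opening: 0.1
```

Request:
apply_moves:
  targets:
    - [[-1, 0, 0, -0.5, 0, 0, 0], [-1, 0, 0, -3, 0, 0, 0], [-1, 0, 0, -7, 0, 0, 0], [-1, 0, 0, -12, 0, 0, 0], [-1, 0, 0, -17, 0, 0, 0], [-1, 0, 0, -21, 0, 0, 0], [-1, 0, 0, -21, 0, 0, 0]]

```text
clock: 29.1
eef_pos: [547.6, -61.0, 188.9]
tcp_rot: [3.132, 0.003, 1.581]
contact_force: [-0.3, -0.7, 0.5]
opening: 0.094
```

Run:
```python
from h import *
st(); rel([498,-220,200],0)
t=cam("top");save(t,"t11");mugpos("t11")
```

```text
{'clock': 29.1, 'qpos': [-0.113, 0.243, 1.811, -0.001, 1.077, -1.693], 'eef_pos': [547.601, -60.981, 188.858], 'tcp_rot': [3.132, 0.003, 1.581], 'contact_force': [-0.251, -0.731, 0.543], 'opening': 0.094}
rel [-15.85  -5.12  -1.12] [ 0.5 -0.3 90.6]
mug rim [ 495.9 -307.5   90. ] shift px 0.07 -0.0 score 0.96
```

Request:
apply_moves:
  targets:
    - [[-1, -3, -1, -3, 0, 0, 8.5], [-1, -6, -2, -5, 0, 0, 17], [-1, -9, -3, -5, 0, 0, 25.5], [-1, -12, -4, -5, 0, 0, 34], [-1, -14, -5, -5, 0, 0, 42.5], [-1, -14, -5, -5, 0, 0, 51], [-1, -14, -5, -5, 0, 0, 59.5], [-1, -14, -5, -5, 0, 0, 68]]

```text
clock: 29.95
eef_pos: [496.0, -201.1, 233.9]
tcp_rot: [3.14, -0.002, 0.388]
contact_force: [-0.4, 0.1, 0.7]
opening: 0.097
```

Request:
apply_moves:
  targets:
    - [[-1, 0, 0, 0, 0, 0, 8.5], [-1, 0, 0, 0, 0, 0, 17], [-1, 0, 0, 0, 0, 0, 22.6], [-1, 0, 0, 0, 0, 0, 22.6]]

```text
clock: 30.35
eef_pos: [495.1, -200.8, 232.1]
tcp_rot: [-3.141, -0.0, -0.008]
contact_force: [-0.1, -0.3, -1.4]
opening: 0.099
```

Request:
apply_moves:
  targets:
    - [[-1, 0, 0, 0, -8, 0, 0], [-1, 0, 0, 0, -16, 0, 0], [-1, 0, 0, 0, -24, 0, 0], [-1, 0, 0, 0, -32, 0, 0], [-1, 0, 0, 0, -40, 0, 0], [-1, 0, 0, 0, -48, 0, 0], [-1, 0, 0, 0, -56, 0, 0], [-1, 0, 0, 0, -60, 0, 0]]

```text
clock: 31.15
eef_pos: [494.7, -199.6, 230.5]
tcp_rot: [2.089, 0.006, -0.003]
contact_force: [-0.1, -0.3, -0.6]
opening: 0.094
```

Run:
```python
from h import *
st()
s=r.sense(); R=Ro.from_euler("xyz",s["tcp_rot"]).as_matrix(); print("tool axes",R.T.round(2).tolist())
```

```text
{'clock': 31.15, 'qpos': [0.246, 0.395, 1.997, -1.038, 1.353, 0.823], 'eef_pos': [494.693, -199.626, 230.456], 'tcp_rot': [2.089, 0.006, -0.003], 'contact_force': [-0.123, -0.306, -0.566], 'opening': 0.094}
tool axes [[1.0, -0.0, -0.01], [0.0, -0.5, 0.87], [-0.01, -0.87, -0.5]]
```

Request:
apply_moves:
  targets:
    - [[-1, 0.3, 1.2, 4, 0, 0, 0], [-1, 0.3, 2.4, 8, 0, 0, 0], [-1, 0.3, 3.6, 12, 0, 0, 0], [-1, 0.3, 4.9, 15.5, 0, 0, 0], [-1, 0.3, 4.9, 15.5, 0, 0, 0], [-1, 0.3, 4.9, 15.5, 0, 0, 0], [-1, 0.3, 4.9, 15.5, 0, 0, 0]]

```text
clock: 31.85
eef_pos: [496.9, -357.9, 195.7]
tcp_rot: [2.09, 0.008, -0.002]
contact_force: [0.9, 1.0, -0.5]
opening: 0.101
```

Run:
```python
from h import *
st()
s=r.sense(); R=Ro.from_euler("xyz",s["tcp_rot"]).as_matrix(); print("tool axes",R.T.round(2).tolist())
sd=cam("side");save(sd,"s12");t=cam("top");save(t,"t12");mugpos("t12")
cv2.imwrite("pics/c12.png",np.hstack([cv2.resize(sd["img"][180:330,230:380],None,fx=2.66,fy=2.66,interpolation=cv2.INTER_CUBIC),cv2.resize(t["img"][150:250,290:390],None,fx=3.99,fy=3.99,interpolation=cv2.INTER_CUBIC)]))
print("side pred mug centre top",w2p(sd,[498,-307,90]),"top",w2p(t,[498,-307,90]))
```

```text
{'clock': 31.85, 'qpos': [-0.068, 0.441, 2.039, -1.276, 1.133, 0.818], 'eef_pos': [496.936, -357.93, 195.696], 'tcp_rot': [2.09, 0.008, -0.002], 'contact_force': [0.864, 1.043, -0.486], 'opening': 0.101}
tool axes [[1.0, -0.0, -0.01], [0.01, -0.5, 0.87], [-0.01, -0.87, -0.5]]
mug rim [ 521.1 -307.1   90. ] shift px -0.28 -8.04 score 0.56
side pred mug centre top [299.8 277.7] top [361.2 201.4]
```

View pics/c12.png

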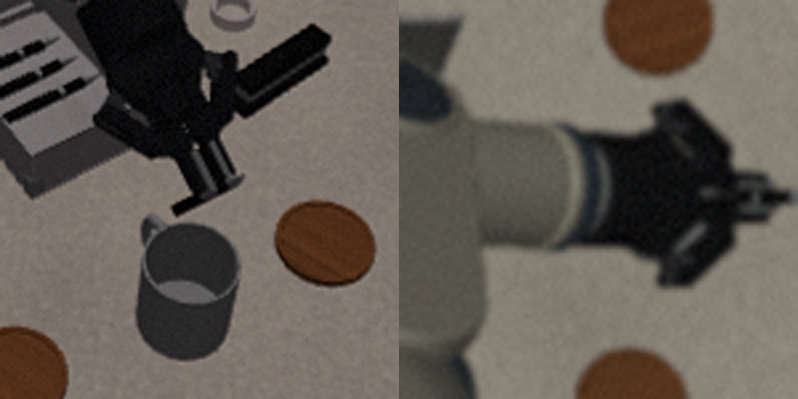

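The side crop shows the mug rim centred at (191,260), with the mug unmoved, and the pen held above it from about (175,210) to (242,180). I'll check that against the predicted pen pose.

Run:
```python
from h import *
sd=load("s12")
f=lambda X:((w2p(sd,X)-[230,180])*2.66).round(0)
tz=np.array([-.01,-.87,-.5]);ty=np.array([.01,-.5,.87]);T=np.array([496.9,-357.9,195.7])
for off in (20,34): 
    g=T-off*tz; print(off,"grip",g,f(g),"tail",f(g-83*ty),"nib",f(g+49*ty))
print("mug from side",p2w(sd,301.8,277.7,90))
# alt: pen along other directions
g=T-34*tz
for n,d in [("x",[1,0,0]),("y",[0,1,0]),("z",[0,0,1]),("tz",tz)]: print(n,f(g+50*np.array(d)))
```

```text
20 grip [ 497.1 -340.5  205.7] [225. 205.] tail [183. 223.] nib [252. 192.]
34 grip [ 497.24 -328.32  212.7 ] [216. 188.] tail [175. 208.] nib [243. 174.]
mug from side [ 502.  -309.2   90. ]
x [268. 162.]
y [178. 144.]
z [223. 146.]
tz [246. 248.]
```

Request:
apply_moves:
  targets:
    - [[-1, 0.2, -2, 1.15, 0, 0, 0], [-1, 0.2, -4, 2.3, 0, 0, 0], [-1, 0.2, -6, 3.4, 0, 0, 0], [-1, 0.2, -7.6, 4.4, 0, 0, 0], [-1, 0.2, -7.6, 4.4, 0, 0, 0], [-1, 0.2, -7.6, 4.4, 0, 0, 0]]

```text
clock: 32.55
eef_pos: [503.8, -344.9, 115.5]
tcp_rot: [2.104, 0.02, -0.022]
contact_force: [-0.1, 0.4, -0.0]
opening: 0.098
```

Run:
```python
from h import *
st()
s=r.sense(); R=Ro.from_euler("xyz",s["tcp_rot"]).as_matrix(); print("tool axes",R.T.round(2).tolist()); print("grip",np.array(s["eef_pos"])-34*R[:,2], "tail",np.array(s["eef_pos"])-34*R[:,2]-83*R[:,1])
```

```text
{'clock': 32.55, 'qpos': [-0.046, 0.597, 2.023, -1.295, 1.109, 0.958], 'eef_pos': [503.756, -344.886, 115.479], 'tcp_rot': [2.104, 0.02, -0.022], 'contact_force': [-0.112, 0.444, -0.002], 'opening': 0.098}
tool axes [[1.0, -0.02, -0.02], [0.01, -0.51, 0.86], [-0.03, -0.86, -0.51]]
grip [ 504.72976093 -315.61707015  132.75281515] tail [ 504.21897692 -273.4204205    61.28126936]
```

Request:
apply_moves:
  targets:
    - [[-0.5, 0, 0, 0, 0, 0, 0], [-0.5, 0, 0, 0, 0, 0, 0], [-0.5, 0, 0, 0, 0, 0, 0], [-0.5, 0, 0, 0, 0, 0, 0], [-0.5, 0, 0, 0, 0, 0, 0]]

```text
clock: 33.05
eef_pos: [503.8, -344.9, 115.7]
tcp_rot: [2.104, 0.02, -0.022]
contact_force: [0.5, -0.2, 0.1]
opening: 0.249
```

Request:
apply_moves:
  targets:
    - [[-0.5, 0, 2, -1.5, 0, 0, 0], [-0.5, 0, 4, -4, 0, 0, 0], [-0.5, 0, 6, -8, 0, 0, 0], [-0.5, 0, 6, -12, 0, 0, 0], [-0.5, 0, 6, -16, 0, 0, 0], [-0.5, 0, 6, -20, 0, 0, 0], [-0.5, 0, 6, -20, 0, 0, 0]]

```text
clock: 33.75
eef_pos: [511.8, -200.2, 271.4]
tcp_rot: [2.105, 0.015, -0.019]
contact_force: [-0.2, 0.5, -1.0]
opening: 0.248
```

Run:
```python
from h import *
st(); rel([535,-24,190],1.6)
sd=cam("side");save(sd,"s13");t=cam("top");save(t,"t13");mugpos("t13")
d=cv2.cvtColor(sd["img"][255:310,275:325],cv2.COLOR_BGR2GRAY).astype(int)
d0=cv2.cvtColor(load("s12")["img"][255:310,275:325],cv2.COLOR_BGR2GRAY).astype(int)
for row in (d-d0)[::4,::4]: print(" ".join(f"{x:4d}" for x in row))
```

```text
{'clock': 33.75, 'qpos': [0.228, 0.353, 1.923, -1.005, 1.406, 0.71], 'eef_pos': [511.841, -200.241, 271.415], 'tcp_rot': [2.105, 0.015, -0.019], 'contact_force': [-0.199, 0.476, -0.96], 'opening': 0.248}
rel [  2.11 -15.97 -11.07] [ 44.7  48.2 -83.1]
mug rim [ 496.2 -306.4   90. ] shift px -0.29 -0.09 score 0.89
  -3   -5   -1   -4   -1   -3  119  119   85   -3   -1    1   -2
   2   -2   -1   -2   -4  110   94   -8   -1   -2    1   -1   -6
  -3    0  -55    1   -3  -28  -35  -20   -4    1   -3   -2    4
  -1   -6  -18    6    1    0   -1   -3   -2  -24   -5   -1   -3
  -3   -1  -34   -1   -2   -2   -9   -4    1    0    0   -3   -3
  -5   -2  -16    3    0    2   -1   -5   -2    0   -2   -3   -3
  -8   -5  -15    5   -2    4    1    1   -3    0    0    8   -3
  -1    0    0    4    0   -3   -2    0    8   -3   -2   -3   -1
   3   -1    3  -11  -98  -94  -94  -81  -38   15   19   30   -5
  -2   -4    0    1   -1    0    5   -1    2   19    1    0   -1
  -2   -2    0    3   -2    4   -1    0   -1    2    0    1   -6
  -1   -3   -6    2   -3    3    0   -5    0    2   10   -5   -3
  -4   -1   -2    0    1    1   -3    3   -1   -6    6   -1   -1
  -1   -4   16    1   -5    2    0   -2   -5   -7   -8    1   -4
```

Run:
```python
from h import *
a=load("side0")["img"].astype(int).mean(2);b=load("s13")["img"].astype(int).mean(2)
print("side u 275..329, v 240..312")
for v in range(244,312,2): print(v,"".join("#" if (b-a)[v:v+2,u].mean()<-25 else "o" if (b-a)[v:v+2,u].mean()>25 else "." for u in range(275,330)))
```

```text
side u 275..329, v 240..312
244 .......................................................
246 .......................................................
248 .......................................................
250 .......................................................
252 .......................................................
254 .......................................................
256 .......................................................
258 .......................................................
260 .......................................................
262 ........#..............................................
264 ............o..........................................
266 .......#...oo..........................................
268 .......................................................
270 .......................................................
272 ........#..............................................
274 .......................................................
276 .......................................................
278 ................................................
[... 267 characters left out ...]
..###################.....#..o..........
290 ..................#....................................
292 ...........................................o...........
294 .......................................................
296 .......................................................
298 .......................................................
300 .......................................................
302 .........................................o.............
304 ........................................o..............
306 .........o.............................o...............
308 ......................................o................
310 ............o.......................oo.................
```

Run:
```python
from h import *
c=load("s13"); m=np.array([499,-307,0])
for a in range(0,360,30):
    u=np.array([np.cos(np.radians(a)),np.sin(np.radians(a)),0])
    P0=m-33*u+[0,0,9];P1=m+36*u+[0,0,95];d=(P1-P0)/np.linalg.norm(P1-P0)
    print(a,w2p(c,P0),w2p(c,P1),w2p(c,P0+130*d), "lean",np.degrees(np.arccos(d[2])).round())
```

```text
0 [285.5 303.5] [313.2 269.5] [318.4 263.2] lean 39.0
30 [291. 308.] [306.8 264.8] [309.7 256.9] lean 39.0
60 [298.3 309.7] [298.7 263.1] [298.8 254.7] lean 39.0
90 [305.2 307.9] [291.1 264.9] [288.5 257.1] lean 39.0
120 [309.7 303.3] [285.8 269.7] [281.3 263.5] lean 39.0
150 [310.8 297.1] [284.3 276.4] [279.2 272.4] lean 39.0
180 [308.2 291.2] [287.1 283.2] [282.9 281.7] lean 39.0
210 [302.6 286.9] [293.6 288.3] [291.7 288.6] lean 39.0
240 [295.6 285.4] [302.  290.1] [303.3 291. ] lean 39.0
270 [289. 287.] [309.9 288.1] [314.2 288.3] lean 39.0
300 [284.4 291.4] [315.2 283. ] [321.2 281.3] lean 39.0
330 [283.1 297.4] [316.3 276.1] [322.7 272.1] lean 39.0
```

Pen 1's image matches the prediction for a pen standing in the mug, leaning 39° towards −y. Next is pen 2.

Run:
```python
from h import *
rel([525,-90,260],1.595)
```

```text
rel [ 1.27 -6.52 -9.27] [ 44.7  48.3 -82.8]
```

Request:
apply_moves:
  targets:
    - [[-0.44, 1.3, -6.5, -9.3, 44.7, 48.3, -82.8], [-0.44, 1.3, -6.5, -9.3, 44.7, 48.3, -82.8], [-0.44, 1.3, -6.5, -9.3, 44.7, 48.3, -82.8], [-0.44, 1.3, -6.5, -9.3, 44.7, 48.3, -82.8], [-0.44, 1.3, -6.5, -9.3, 44.7, 48.3, -82.8], [-0.44, 1.3, -6.5, -9.3, 44.7, 48.3, -82.8], [-0.44, 1.3, -6.5, -9.3, 44.7, 48.3, -82.8], [-0.44, 1.3, -6.5, -9.3, 44.7, 48.3, -82.8]]

```text
clock: 34.65
eef_pos: [524.0, -91.2, 259.4]
tcp_rot: [2.781, 0.218, 1.009]
contact_force: [-0.2, 0.1, -0.1]
opening: 0.28
```

Run:
```python
from h import *
st();rel([546,-22.8,120],1.595)
```

```text
{'clock': 34.65, 'qpos': [0.093, 0.052, 1.949, -0.457, 1.02, -0.738], 'eef_pos': [524.027, -91.194, 259.445], 'tcp_rot': [2.781, 0.218, 1.009], 'contact_force': [-0.154, 0.121, -0.053], 'opening': 0.28}
rel [ 9.81 -5.95 10.7 ] [ 16.4  18.  -30.8]
```

Request:
apply_moves:
  targets:
    - [[-0.44, 0, 0, 0, 16.4, 18, -30.8], [-0.44, 0, 0, 0, 16.4, 18, -30.8], [-0.44, 3, -1.8, 0, 16.4, 18, -30.8], [-0.44, 6, -3.6, 3, 16.4, 18, -30.8], [-0.44, 9.8, -6, 6, 16.4, 18, -30.8], [-0.44, 9.8, -6, 10.7, 16.4, 18, -30.8], [-0.44, 9.8, -6, 10.7, 16.4, 18, -30.8], [-0.44, 9.8, -6, 10.7, 16.4, 18, -30.8]]

```text
clock: 35.45
eef_pos: [544.0, -23.7, 118.7]
tcp_rot: [-3.137, 0.0, 1.592]
contact_force: [0.2, -0.3, 1.0]
opening: 0.28
```

```bash
cat >> h.py <<'E'
def pens(z=9,n="wt"):
    "columns of dark pens in the wrist picture -> world y at x rows"
    w=cam("wrist");save(w,n); g=cv2.cvtColor(w["img"],cv2.COLOR_BGR2GRAY)
    for v in (120,150,180):
        d=np.where(g[v]<45)[0]; sg=np.split(d,np.where(np.diff(d)>1)[0]+1)
        print(v,[p2w(w,(s[0]+s[-1])/2,v,z)[:2].tolist() for s in sg if 5<len(s)<30])
E
python3 - <<'E'
from h import *
st();rel([546,-22.8,-20],1.595);pens()
E
```

```text
{'clock': 35.45, 'qpos': [-0.046, 0.325, 1.876, -0.0, 0.945, -1.638], 'eef_pos': [543.986, -23.715, 118.742], 'tcp_rot': [-3.137, 0.0, 1.592], 'contact_force': [0.177, -0.341, 0.99], 'opening': 0.28}
rel [ 0.09  0.27 13.87] [-0.3  0.  -0.2]
120 [[484.9, -25.2], [484.2, 8.8], [483.4, 44.7]]
150 [[513.7, -24.1], [513.0, 9.9], [512.2, 45.9]]
180 [[544.3, -24.5], [542.8, 46.7]]
```

Request:
apply_moves:
  targets:
    - [[-0.44, 0, 0.3, 5, -0.3, 0, 0], [-0.44, 0, 0.3, 10, -0.3, 0, 0], [-0.44, 0, 0.3, 12.5, -0.3, 0, 0], [-0.44, 0, 0.3, 13.9, -0.3, 0, 0], [-0.44, 0, 0.3, 14.3, -0.3, 0, 0], [-0.44, 0, 0.3, 14.3, -0.3, 0, 0]]

```text
clock: 36.1
eef_pos: [549.3, -23.3, -21.1]
tcp_rot: [3.135, 0.0, 1.593]
contact_force: [-0.3, -0.2, 0.0]
opening: 0.279
```

Request:
apply_moves:
  targets:
    - [[-0.6, 0, 0, 0, 0, 0, 0], [-0.6, 0, 0, 0.2, 0, 0, 0], [-0.6, 0, 0, 0.2, 0, 0, 0], [-1, 0, 0, 0.2, 0, 0, 0], [-1, 0, 0, 0.2, 0, 0, 0], [-1, 0, 0, 0.2, 0, 0, 0], [-1, 0, 0, 0.2, 0, 0, 0]]
  newtons: 50

```text
clock: 36.8
eef_pos: [549.7, -23.4, -22.4]
tcp_rot: [3.135, 0.0, 1.593]
contact_force: [-2.0, 0.2, 7.8]
opening: 0.085
```

Request:
apply_moves:
  targets:
    - [[-1, 0, 0, -0.5, 0, 0, 0], [-1, 0, 0, -3, 0.2, 0, 0], [-1, 0, 0, -7, 0.3, 0, 0], [-1, 0, 0, -12, 0.3, 0, 0], [-1, 0, 0, -17, 0.3, 0, 0], [-1, 0, 0, -21, 0.3, 0, 0], [-1, 0, 0, -21, 0.3, 0, 0]]

```text
clock: 37.5
eef_pos: [551.7, -23.5, 194.0]
tcp_rot: [3.13, 0.001, 1.593]
contact_force: [0.6, 0.2, 0.3]
opening: 0.087
```

Request:
apply_moves:
  targets:
    - [[-1, -2, 0, -2, 0, 0, 8.5], [-1, -5, -1, -4.5, 0, 0, 17], [-1, -8, -1.5, -4.5, 0, 0, 25.5], [-1, -11, -2, -4.5, 0, 0, 34], [-1, -14, -2.5, -4.5, 0, 0, 42.5], [-1, -17.6, -3.4, -4.5, 0, 0, 51], [-1, -17.6, -3.4, -4.5, 0, 0, 59.5], [-1, -17.6, -3.4, -4.5, 0, 0, 68]]

```text
clock: 38.3
eef_pos: [520.2, -201.2, 237.9]
tcp_rot: [3.137, -0.01, 0.398]
contact_force: [0.5, -0.7, -0.3]
opening: 0.09
```

Request:
apply_moves:
  targets:
    - [[-1, 0, 0, 0, -8, 0, 0], [-1, 0, 0, 0, -16, 0, 0], [-1, 0, 0, 0, -24, 0, 0], [-1, 0, 0, 0, -32, 0, 0], [-1, 0, 0, 0, -40, 0, 0], [-1, 0, 0, 0, -48, 0, 0], [-1, 0, 0, 0, -56, 0, 0], [-1, 0, 0, 0, -60, 0, 0]]

```text
clock: 39.1
eef_pos: [517.5, -193.4, 242.3]
tcp_rot: [2.1, -0.006, 0.386]
contact_force: [0.8, -3.4, 4.2]
opening: 0.088
```

```bash
cat >> h.py <<'E'
def over(mug,s,hover=90,rad=20,gz=122):
    "tool-axis shift that puts the held pen over/in the mug with the present orientation"
    q=r.sense(); R=Ro.from_euler("xyz",q["tcp_rot"]).as_matrix(); p=np.array(q["eef_pos"])
    h=R[:2,2]/np.linalg.norm(R[:2,2]); g=np.array([*(np.array(mug[:2])+rad*h),gz+hover]); T=g+34*R[:,2]
    gn=p-34*R[:,2]; print("grip now",gn.round(0),"tail now",(gn-(66+s)*R[:,1]).round(0),"axes z",R[:,2].round(2))
    print("goal TCP",T.round(0),"shift",(R.T@(T-p)/10).round(2),"then down by",hover,":",(R.T@[0,0,-hover]/10).round(2))
E
python3 - <<'E'
from h import *
st();t=cam("top");save(t,"t14");m=mugpos("t14");over([498.5,-306.5],17)
E
```

```text
{'clock': 39.1, 'qpos': [0.259, 0.237, 2.201, -1.296, 1.096, 0.772], 'eef_pos': [517.512, -193.42, 242.257], 'tcp_rot': [2.1, -0.006, 0.386], 'contact_force': [0.821, -3.42, 4.166], 'opening': 0.088}
mug rim [ 496.2 -306.4   90. ] shift px -0.29 -0.1 score 0.88
grip now [ 503. -165.  256.] tail now [ 488. -126.  184.] axes z [ 0.32 -0.8  -0.51]
goal TCP [ 517. -352.  195.] shift [-5.68  3.84 15.14] then down by 90 : [-0.03 -7.76  4.55]
```

```bash
cat >> h.py <<'E'
def reor(yaw,tilt,pos=None):
    "turn to heading yaw with tilt (deg) about tool x from straight down"
    q=r.sense(); R=Ro.from_euler("xyz",q["tcp_rot"]); G=Ro.from_euler("xyz",[np.pi,0,yaw])*Ro.from_rotvec([np.radians(-tilt),0,0])
    print("turn",np.degrees((R.inv()*G).as_rotvec()).round(1), "shift",None if pos is None else (R.inv().apply(np.array(pos)-q["eef_pos"])/10).round(2))
E
python3 - <<'E'
from h import *
reor(-0.35,60,[510,-210,240])
E
```

```text
turn [ -0.4 -36.2  20.8] shift [-1.04  0.91  1.24]
```

Request:
apply_moves:
  targets:
    - [[-1, -1, 0.9, 1.2, -0.4, -36.2, 20.8], [-1, -1, 0.9, 1.2, -0.4, -36.2, 20.8], [-1, -1, 0.9, 1.2, -0.4, -36.2, 20.8], [-1, -1, 0.9, 1.2, -0.4, -36.2, 20.8], [-1, -1, 0.9, 1.2, -0.4, -36.2, 20.8], [-1, -1, 0.9, 1.2, -0.4, -36.2, 20.8], [-1, -1, 0.9, 1.2, -0.4, -36.2, 20.8]]

```text
clock: 39.85
eef_pos: [510.0, -209.9, 239.1]
tcp_rot: [2.094, 0.003, -0.348]
contact_force: [-0.5, -0.2, 0.8]
opening: 0.086
```

Run:
```python
from h import *
st();over([498.5,-306.5],17)
```

```text
{'clock': 39.85, 'qpos': [0.15, 0.524, 1.736, -0.864, 1.573, 0.823], 'eef_pos': [509.978, -209.902, 239.14], 'tcp_rot': [2.094, 0.003, -0.348], 'contact_force': [-0.478, -0.236, 0.77], 'opening': 0.086}
grip now [ 520. -182.  256.] tail now [ 534. -143.  184.] axes z [-0.3  -0.81 -0.5 ]
goal TCP [ 482. -353.  195.] shift [ 2.22  3.39 14.69] then down by 90 : [ 0.02 -7.79  4.5 ]
```

Joint 4 is now well inside its range at −0.86. I'll hover over the mug, then lower.

Request:
apply_moves:
  targets:
    - [[-1, 0.6, 0.9, 4, 0, 0, 0], [-1, 1.2, 1.8, 8, 0, 0, 0], [-1, 1.8, 2.7, 12, 0, 0, 0], [-1, 2.2, 3.4, 14.7, 0, 0, 0], [-1, 2.2, 3.4, 14.7, 0, 0, 0], [-1, 2.2, 3.4, 14.7, 0, 0, 0], [-1, 2.2, 3.4, 14.7, 0, 0, 0]]

```text
clock: 40.55
eef_pos: [481.4, -352.1, 195.4]
tcp_rot: [2.095, 0.002, -0.346]
contact_force: [0.0, 0.7, 0.7]
opening: 0.087
```

Run:
```python
from h import *
st()
sd=cam("side");save(sd,"s15")
# mug check in side view by template
T=load("side0")["img"][280:312,283:322]; S=sd["img"][262:335,258:350]
m=cv2.matchTemplate(S,T,cv2.TM_CCOEFF_NORMED);_,v,_,p=cv2.minMaxLoc(m);print("mug side shift px",p[0]+258-283,p[1]+262-280,v)
over([498.5,-306.5],17)
```

```text
{'clock': 40.55, 'qpos': [-0.082, 0.544, 1.833, -1.022, 1.366, 0.817], 'eef_pos': [481.386, -352.105, 195.406], 'tcp_rot': [2.095, 0.002, -0.346], 'contact_force': [0.002, 0.701, 0.67], 'opening': 0.087}
mug side shift px 0 0 0.7493705153465271
grip now [ 492. -324.  212.] tail now [ 506. -285.  141.] axes z [-0.29 -0.81 -0.5 ]
goal TCP [ 482. -353.  195.] shift [0.03 0.01 0.1 ] then down by 90 : [ 0.02 -7.79  4.5 ]
```

Request:
apply_moves:
  targets:
    - [[-1, 0, -2, 1.15, 0, 0, 0], [-1, 0, -4, 2.3, 0, 0, 0], [-1, 0, -6, 3.4, 0, 0, 0], [-1, 0, -7.4, 4.3, 0, 0, 0], [-1, 0, -7.4, 4.3, 0, 0, 0], [-1, 0, -7.4, 4.3, 0, 0, 0]]

```text
clock: 41.2
eef_pos: [481.9, -351.9, 110.3]
tcp_rot: [2.094, 0.002, -0.345]
contact_force: [0.1, -0.3, -0.3]
opening: 0.085
```

Request:
apply_moves:
  targets:
    - [[-0.5, 0, 0, 0, 0, 0, 0], [-0.5, 0, 0, 0, 0, 0, 0], [-0.5, 0, 0, 0, 0, 0, 0], [-0.5, 0, 0, 0, 0, 0, 0], [-0.5, 0, 0, 0, 0, 0, 0]]

```text
clock: 41.7
eef_pos: [481.9, -351.9, 110.5]
tcp_rot: [2.094, 0.002, -0.346]
contact_force: [-0.2, 0.3, -0.7]
opening: 0.246
```

Request:
apply_moves:
  targets:
    - [[-0.5, 0, 2, -1.5, 0, 0, 0], [-0.5, 0, 4, -4, 0, 0, 0], [-0.5, 0, 6, -8, 0, 0, 0], [-0.5, 0, 6, -12, 0, 0, 0], [-0.5, 0, 6, -16, 0, 0, 0], [-0.5, 0, 6, -20, 0, 0, 0], [-0.5, 0, 6, -20, 0, 0, 0]]

```text
clock: 42.4
eef_pos: [533.6, -214.3, 264.8]
tcp_rot: [2.097, -0.003, -0.342]
contact_force: [1.1, -1.4, -0.2]
opening: 0.251
```

```bash
cat >> h.py <<'E'
def mugart(n):
    c=cam("side");save(c,n);a=load("side0")["img"].astype(int).mean(2);b=c["img"].astype(int).mean(2)
    for v in range(246,312,2): 
        s="".join("#" if (b-a)[v:v+2,u].mean()<-20 else "o" if (b-a)[v:v+2,u].mean()>20 else "." for u in range(270,335))
        if s.strip("."): print(v,s)
E
python3 - <<'E'
from h import *
st();t=cam("top");save(t,"t16");mugpos("t16");mugart("s16"); reor(1.6,0,[530,-60,265])
E
```

```text
{'clock': 42.4, 'qpos': [0.139, 0.516, 1.675, -0.875, 1.604, 0.767], 'eef_pos': [533.59, -214.324, 264.806], 'tcp_rot': [2.097, -0.003, -0.342], 'contact_force': [1.111, -1.431, -0.231], 'opening': 0.251}
mug rim [ 496.  -306.9   90. ] shift px -0.1 -0.03 score 0.8
262 .............#...................................................
264 .................o......#............##..........................
266 ............#...oo...............................................
268 ............#....................................................
270 .............#...................................................
272 .............#...................................................
280 .................................................o...............
282 ....................####.........................................
284 ...................###########..........#..o....o................
286 ....................#################.###.ooooo..o...............
288 .....................###############.o..#.....#..o...............
290 .......................##......########.........o................
292 ...................................######.......o................
296 ...............................................o.................
302 ..............................................o..................
304 .............................................o...................
306 .............oo.............................o....................
308 ...........................................o.....................
310 .................oo......................oo......................
turn [ 39.2  57.6 -99.6] shift [ -5.39  -7.16 -12.88]
```

Request:
apply_moves:
  targets:
    - [[-0.44, -5.4, -7.2, -12.9, 39.2, 57.6, -99.6], [-0.44, -5.4, -7.2, -12.9, 39.2, 57.6, -99.6], [-0.44, -5.4, -7.2, -12.9, 39.2, 57.6, -99.6], [-0.44, -5.4, -7.2, -12.9, 39.2, 57.6, -99.6], [-0.44, -5.4, -7.2, -12.9, 39.2, 57.6, -99.6], [-0.44, -5.4, -7.2, -12.9, 39.2, 57.6, -99.6], [-0.44, -5.4, -7.2, -12.9, 39.2, 57.6, -99.6], [-0.44, -5.4, -7.2, -12.9, 39.2, 57.6, -99.6]]

```text
clock: 43.3
eef_pos: [528.8, -60.6, 263.9]
tcp_rot: [2.704, 0.277, 0.77]
contact_force: [0.3, -0.3, -0.9]
opening: 0.275
```

Run:
```python
from h import *
st();reor(1.605,0,[543,11,250])
```

```text
{'clock': 43.3, 'qpos': [0.236, 0.139, 1.878, -0.558, 1.184, -0.365], 'eef_pos': [528.839, -60.574, 263.897], 'tcp_rot': [2.704, 0.277, 0.77], 'contact_force': [0.283, -0.34, -0.904], 'opening': 0.275}
turn [ 16.8  25.  -43.3] shift [ 6.15 -3.63 -2.03]
```

Request:
apply_moves:
  targets:
    - [[-0.44, 2, -1.2, -1, 16.8, 25, -43.3], [-0.44, 4, -2.4, -2, 16.8, 25, -43.3], [-0.44, 6.2, -3.6, -2, 16.8, 25, -43.3], [-0.44, 6.2, -3.6, -2, 16.8, 25, -43.3], [-0.44, 6.2, -3.6, -2, 16.8, 25, -43.3], [-0.44, 6.2, -3.6, -2, 16.8, 25, -43.3], [-0.44, 6.2, -3.6, -2, 16.8, 25, -43.3], [-0.44, 6.2, -3.6, -2, 16.8, 25, -43.3]]

```text
clock: 44.1
eef_pos: [543.0, 8.8, 248.4]
tcp_rot: [-3.14, -0.0, 1.602]
contact_force: [-0.0, -0.5, 0.2]
opening: 0.281
```

Request:
apply_moves:
  targets:
    - [[-0.44, 0, 0, 4, 0, 0, 0], [-0.44, 0, 0, 8, 0, 0, 0], [-0.44, 0, 0, 12, 0, 0, 0], [-0.44, 0, 0, 14, 0, 0, 0], [-0.44, 0, 0, 14, 0, 0, 0], [-0.44, 0, 0, 14, 0, 0, 0]]

```text
clock: 44.7
eef_pos: [542.2, 8.6, 108.4]
tcp_rot: [-3.139, 0.0, 1.601]
contact_force: [0.1, 0.4, -0.5]
opening: 0.283
```

Run:
```python
from h import *
st();pens(n="w17");reor(1.605,0,[543,10.8,-21])
```

```text
{'clock': 44.7, 'qpos': [0.013, 0.335, 1.89, -0.001, 0.92, -1.587], 'eef_pos': [542.239, 8.584, 108.422], 'tcp_rot': [-3.139, 0.0, 1.601], 'contact_force': [0.077, 0.434, -0.519], 'opening': 0.283}
120 [[482.7, 8.4], [481.6, 44.9]]
150 [[510.4, 10.2], [509.4, 45.9]]
180 []
turn [-0.1  0.  -0.2] shift [2.200e-01 1.000e-02 1.303e+01]
```

Request:
apply_moves:
  targets:
    - [[-0.44, 0.2, 0, 5, 0, 0, 0], [-0.44, 0.2, 0, 9, 0, 0, 0], [-0.44, 0.2, 0, 11.5, 0, 0, 0], [-0.44, 0.2, 0, 12.8, 0, 0, 0], [-0.44, 0.2, 0, 13.1, 0, 0, 0], [-0.44, 0.2, 0, 13.1, 0, 0, 0]]

```text
clock: 45.35
eef_pos: [544.0, 10.6, -20.6]
tcp_rot: [3.141, 0.0, 1.601]
contact_force: [0.2, -0.6, 0.2]
opening: 0.282
```

Request:
apply_moves:
  targets:
    - [[-0.6, 0, 0, 0, 0, 0, 0], [-0.6, 0, 0, 0.3, 0, 0, 0], [-0.6, 0, 0, 0.3, 0, 0, 0], [-1, 0, 0, 0.3, 0, 0, 0], [-1, 0, 0, 0.3, 0, 0, 0], [-1, 0, 0, 0.3, 0, 0, 0], [-1, 0, 0, 0.3, 0, 0, 0]]
  newtons: 50

```text
clock: 46.05
eef_pos: [544.3, 10.6, -23.0]
tcp_rot: [3.14, 0.0, 1.601]
contact_force: [-1.4, 0.1, 5.2]
opening: 0.089
```

Request:
apply_moves:
  targets:
    - [[-1, 0, 0, -0.5, 0, 0, 0], [-1, 0, 0, -3, 0, 0, 0], [-1, 0, 0, -7, 0, 0, 0], [-1, 0, 0, -12, 0, 0, 0], [-1, 0, 0, -17, 0, 0, 0], [-1, 0, 0, -21, 0, 0, 0], [-1, 0, 0, -21, 0, 0, 0]]

```text
clock: 46.75
eef_pos: [547.6, 10.8, 193.4]
tcp_rot: [3.13, 0.001, 1.601]
contact_force: [-0.2, -0.4, 0.3]
opening: 0.088
```

Request:
apply_moves:
  targets:
    - [[-1, -3, 0, -2, 0, 0, 8.5], [-1, -6, -1, -5, 0, 0, 17], [-1, -10, -1.5, -5, 0, 0, 25.5], [-1, -14, -2, -5, 0, 0, 34], [-1, -18, -2.5, -5, 0, 0, 42.5], [-1, -21.5, -3, -5, 0, 0, 51], [-1, -21.5, -3, -5, 0, 0, 59.5], [-1, -21.5, -3, -5, 0, 0, 68]]

```text
clock: 47.55
eef_pos: [522.6, -206.1, 242.3]
tcp_rot: [3.138, -0.01, 0.406]
contact_force: [0.8, 0.3, -0.8]
opening: 0.089
```

Request:
apply_moves:
  targets:
    - [[-1, 0, 0, 0, 0, 0, 8.5], [-1, 0, 0, 0, 0, 0, 17], [-1, 0, 0, 0, 0, 0, 25.5], [-1, 0, 0, 0, 0, 0, 34], [-1, 0, 0, 0, 0, 0, 42.5], [-1, 0, 0, 0, 0, 0, 43.8], [-1, 0, 0, 0, 0, 0, 43.8]]

```text
clock: 48.25
eef_pos: [522.3, -206.0, 241.8]
tcp_rot: [-3.138, -0.009, -0.356]
contact_force: [-0.7, 0.2, -0.1]
opening: 0.086
```

Request:
apply_moves:
  targets:
    - [[-1, 0, 0, 0, -8, 0, 0], [-1, 0, 0, 0, -16, 0, 0], [-1, 0, 0, 0, -24, 0, 0], [-1, 0, 0, 0, -32, 0, 0], [-1, 0, 0, 0, -40, 0, 0], [-1, 0, 0, 0, -48, 0, 0], [-1, 0, 0, 0, -56, 0, 0], [-1, 0, 0, 0, -60, 0, 0]]

```text
clock: 49.05
eef_pos: [522.5, -204.7, 240.3]
tcp_rot: [2.092, -0.003, -0.351]
contact_force: [-0.1, -0.3, -1.7]
opening: 0.086
```

Run:
```python
from h import *
st();t=cam("top");save(t,"t18");m=mugpos("t18");over([498.5,-306.5],18)
```

```text
{'clock': 49.05, 'qpos': [0.155, 0.54, 1.705, -0.862, 1.588, 0.821], 'eef_pos': [522.462, -204.702, 240.334], 'tcp_rot': [2.092, -0.003, -0.351], 'contact_force': [-0.098, -0.326, -1.736], 'opening': 0.086}
mug rim [ 496.  -307.3   90. ] shift px 0.01 -0.03 score 0.78
grip now [ 532. -177.  256.] tail now [ 546. -138.  183.] axes z [-0.3  -0.82 -0.5 ]
goal TCP [ 481. -353.  195.] shift [ 1.31  3.81 15.49] then down by 90 : [-0.   -7.82  4.46]
```

Request:
apply_moves:
  targets:
    - [[-1, 0.5, 1, 4, 0, 0, 0], [-1, 1, 2, 8, 0, 0, 0], [-1, 1.6, 3, 12, 0, 0, 0], [-1, 1.8, 3.8, 15.5, 0, 0, 0], [-1, 1.8, 3.8, 15.5, 0, 0, 0], [-1, 1.8, 3.8, 15.5, 0, 0, 0], [-1, 1.8, 3.8, 15.5, 0, 0, 0]]

```text
clock: 49.8
eef_pos: [486.6, -354.4, 195.4]
tcp_rot: [2.091, -0.001, -0.35]
contact_force: [0.2, -0.1, 0.6]
opening: 0.092
```

Request:
apply_moves:
  targets:
    - [[-1, 0, -2, 1.15, 0, 0, 0], [-1, 0, -4, 2.3, 0, 0, 0], [-1, 0, -6, 3.4, 0, 0, 0], [-1, 0, -7.4, 4.2, 0, 0, 0], [-1, 0, -7.4, 4.2, 0, 0, 0], [-1, 0, -7.4, 4.2, 0, 0, 0]]

```text
clock: 50.4
eef_pos: [487.3, -353.8, 110.8]
tcp_rot: [2.09, -0.0, -0.35]
contact_force: [0.0, 0.6, 0.4]
opening: 0.088
```

Run:
```python
from h import *
st();over([498.5,-306.5],18,0)
sd=cam("side");save(sd,"s19")
T=load("side0")["img"][285:312,283:322]; S=sd["img"][262:335,258:350]
m=cv2.matchTemplate(S,T,cv2.TM_CCOEFF_NORMED);_,v,_,p=cv2.minMaxLoc(m);print("mug side shift px",p[0]+258-283,p[1]+262-285,v)
```

```text
{'clock': 50.4, 'qpos': [-0.082, 0.687, 1.833, -1.055, 1.297, 0.949], 'eef_pos': [487.28, -353.835, 110.826], 'tcp_rot': [2.09, -0.0, -0.35], 'contact_force': [0.029, 0.557, 0.373], 'opening': 0.088}
grip now [ 497. -326.  128.] tail now [ 512. -287.   55.] axes z [-0.3  -0.82 -0.5 ]
goal TCP [ 482. -353.  105.] shift [-0.57 -0.44  0.39] then down by 0 : [0. 0. 0.]
mug side shift px 0 0 0.7230814695358276
```

Request:
apply_moves:
  targets:
    - [[-0.5, 0, 0, 0, 0, 0, 0], [-0.5, 0, 0, 0, 0, 0, 0], [-0.5, 0, 0, 0, 0, 0, 0], [-0.5, 0, 0, 0, 0, 0, 0], [-0.5, 0, 0, 0, 0, 0, 0]]

```text
clock: 50.95
eef_pos: [487.4, -354.0, 111.4]
tcp_rot: [2.091, -0.002, -0.35]
contact_force: [0.2, -0.0, -0.6]
opening: 0.251
```

Request:
apply_moves:
  targets:
    - [[-0.5, 0, 2, -1.5, 0, 0, 0], [-0.5, 0, 4, -4, 0, 0, 0], [-0.5, 0, 6, -8, 0, 0, 0], [-0.5, 0, 6, -12, 0, 0, 0], [-0.5, 0, 6, -16, 0, 0, 0], [-0.5, 0, 6, -20, 0, 0, 0], [-0.5, 0, 6, -20, 0, 0, 0]]

```text
clock: 51.65
eef_pos: [539.4, -215.9, 265.1]
tcp_rot: [2.093, -0.006, -0.347]
contact_force: [0.3, -0.1, -0.2]
opening: 0.251
```

Run:
```python
from h import *
st();t=cam("top");save(t,"t20");mugpos("t20");mugart("s20"); reor(1.62,0,[530,-60,265])
```

```text
{'clock': 51.65, 'qpos': [0.136, 0.526, 1.661, -0.878, 1.609, 0.767], 'eef_pos': [539.361, -215.871, 265.106], 'tcp_rot': [2.093, -0.006, -0.347], 'contact_force': [0.316, -0.149, -0.232], 'opening': 0.251}
mug rim [ 495.8 -307.    90. ] shift px -0.09 0.04 score 0.79
262 .............#...................................................
264 ................oo......#.............#..........................
266 ............#...oo...............................................
268 ............#....................................................
270 .............#...................................................
272 .............#...................................................
280 .........................########................o...............
282 ....................#############..###.ooooo.....................
284 ...................############.##.###....oo.....................
286 ....................#################.###.oooo...o...............
288 .....................##############.....##....#..o...............
290 .......................##......########.........o................
292 ............................#......####.........o................
302 ..............................................o..................
304 .............................................o...................
306 ..............o.............................o....................
308 ..............o............................o.....................
310 .................oo......................oo......................
turn [  38.9   58.4 -100.8] shift [ -6.05  -7.09 -12.83]
```

Request:
apply_moves:
  targets:
    - [[-0.44, -6, -7, -12.8, 38.9, 58.4, -100.8], [-0.44, -6, -7, -12.8, 38.9, 58.4, -100.8], [-0.44, -6, -7, -12.8, 38.9, 58.4, -100.8], [-0.44, -6, -7, -12.8, 38.9, 58.4, -100.8], [-0.44, -6, -7, -12.8, 38.9, 58.4, -100.8], [-0.44, -6, -7, -12.8, 38.9, 58.4, -100.8], [-0.44, -6, -7, -12.8, 38.9, 58.4, -100.8], [-0.44, -6, -7, -12.8, 38.9, 58.4, -100.8]]

```text
clock: 52.55
eef_pos: [529.0, -61.8, 264.7]
tcp_rot: [2.694, 0.282, 0.767]
contact_force: [0.6, 0.1, -1.3]
opening: 0.281
```

Run:
```python
from h import *
st();reor(1.61,0,[541,47,250])
```

```text
{'clock': 52.55, 'qpos': [0.24, 0.14, 1.88, -0.57, 1.185, -0.354], 'eef_pos': [529.026, -61.818, 264.687], 'tcp_rot': [2.694, 0.282, 0.767], 'contact_force': [0.555, 0.144, -1.278], 'opening': 0.281}
turn [ 17.1  25.5 -43.6] shift [ 8.49 -5.92 -3.87]
```

Request:
apply_moves:
  targets:
    - [[-0.44, 3, -2, -1.3, 17.1, 25.5, -43.6], [-0.44, 6, -4, -2.6, 17.1, 25.5, -43.6], [-0.44, 8.5, -5.9, -3.9, 17.1, 25.5, -43.6], [-0.44, 8.5, -5.9, -3.9, 17.1, 25.5, -43.6], [-0.44, 8.5, -5.9, -3.9, 17.1, 25.5, -43.6], [-0.44, 8.5, -5.9, -3.9, 17.1, 25.5, -43.6], [-0.44, 8.5, -5.9, -3.9, 17.1, 25.5, -43.6], [-0.44, 8.5, -5.9, -3.9, 17.1, 25.5, -43.6]]

```text
clock: 53.35
eef_pos: [540.6, 44.9, 249.0]
tcp_rot: [-3.14, 0.001, 1.607]
contact_force: [0.2, 0.6, -0.2]
opening: 0.279
```

Request:
apply_moves:
  targets:
    - [[-0.44, 0, 0, 4, 0, 0, 0], [-0.44, 0, 0, 8, 0, 0, 0], [-0.44, 0, 0, 12, 0, 0, 0], [-0.44, 0, 0, 14, 0, 0, 0], [-0.44, 0, 0, 14, 0, 0, 0], [-0.44, 0, 0, 14, 0, 0, 0]]

```text
clock: 53.95
eef_pos: [539.9, 44.5, 109.0]
tcp_rot: [-3.139, 0.002, 1.606]
contact_force: [0.4, 0.2, 0.0]
opening: 0.286
```

Run:
```python
from h import *
st();pens(n="w21");reor(1.61,0,[541,46.8,-21])
```

```text
{'clock': 53.95, 'qpos': [0.081, 0.333, 1.891, -0.002, 0.921, -1.524], 'eef_pos': [539.914, 44.473, 108.991], 'tcp_rot': [-3.139, 0.002, 1.606], 'contact_force': [0.362, 0.173, 0.004], 'opening': 0.286}
120 [[480.4, 44.8]]
150 [[508.2, 45.8]]
180 []
turn [-0.1  0.1 -0.2] shift [ 0.24  0.04 13.09]
```

Request:
apply_moves:
  targets:
    - [[-0.44, 0.2, 0, 5, 0, 0, 0], [-0.44, 0.2, 0, 9, 0, 0, 0], [-0.44, 0.2, 0, 11.5, 0, 0, 0], [-0.44, 0.2, 0, 12.8, 0, 0, 0], [-0.44, 0.2, 0, 13.1, 0, 0, 0], [-0.44, 0.2, 0, 13.1, 0, 0, 0]]

```text
clock: 54.6
eef_pos: [541.7, 46.4, -20.1]
tcp_rot: [3.141, 0.002, 1.606]
contact_force: [0.6, -0.4, 0.1]
opening: 0.282
```

Request:
apply_moves:
  targets:
    - [[-0.6, 0, 0, 0, 0, 0, 0], [-0.6, 0, 0, 0.3, 0, 0, 0], [-0.6, 0, 0, 0.3, 0, 0, 0], [-1, 0, 0, 0.3, 0, 0, 0], [-1, 0, 0, 0.3, 0, 0, 0], [-1, 0, 0, 0.3, 0, 0, 0], [-1, 0, 0, 0.3, 0, 0, 0]]
  newtons: 50

```text
clock: 55.3
eef_pos: [542.0, 46.4, -22.4]
tcp_rot: [3.14, 0.002, 1.606]
contact_force: [-0.7, 0.2, 5.4]
opening: 0.092
```

Request:
apply_moves:
  targets:
    - [[-1, 0, 0, -0.5, 0, 0, 0], [-1, 0, 0, -3, 0, 0, 0], [-1, 0, 0, -7, 0, 0, 0], [-1, 0, 0, -12, 0, 0, 0], [-1, 0, 0, -17, 0, 0, 0], [-1, 0, 0, -21, 0, 0, 0], [-1, 0, 0, -21, 0, 0, 0]]

```text
clock: 56.0
eef_pos: [545.2, 47.1, 194.0]
tcp_rot: [3.13, 0.001, 1.606]
contact_force: [2.0, 0.7, -0.7]
opening: 0.085
```

Request:
apply_moves:
  targets:
    - [[-1, -3, 0, -2, 0, 0, 8.5], [-1, -7, -1, -5, 0, 0, 17], [-1, -11, -1.5, -5, 0, 0, 25.5], [-1, -15, -2, -5, 0, 0, 34], [-1, -19, -2.5, -5, 0, 0, 42.5], [-1, -23, -3, -5, 0, 0, 51], [-1, -25, -3, -5, 0, 0, 59.5], [-1, -25, -3, -5, 0, 0, 68]]

```text
clock: 56.8
eef_pos: [522.8, -206.4, 243.1]
tcp_rot: [3.136, -0.009, 0.41]
contact_force: [-1.0, -0.1, 0.4]
opening: 0.086
```

Request:
apply_moves:
  targets:
    - [[-1, 0, 0, 0, 0, 0, 8.5], [-1, 0, 0, 0, 0, 0, 17], [-1, 0, 0, 0, 0, 0, 25.5], [-1, 0, 0, 0, 0, 0, 34], [-1, 0, 0, 0, 0, 0, 42.5], [-1, 0, 0, 0, 0, 0, 44], [-1, 0, 0, 0, 0, 0, 44]]

```text
clock: 57.5
eef_pos: [522.4, -206.3, 242.6]
tcp_rot: [-3.139, -0.01, -0.355]
contact_force: [0.5, 1.4, -1.0]
opening: 0.083
```

Request:
apply_moves:
  targets:
    - [[-1, 0, 0, 0, -8, 0, 0], [-1, 0, 0, 0, -16, 0, 0], [-1, 0, 0, 0, -24, 0, 0], [-1, 0, 0, 0, -32, 0, 0], [-1, 0, 0, 0, -40, 0, 0], [-1, 0, 0, 0, -48, 0, 0], [-1, 0, 0, 0, -56, 0, 0], [-1, 0, 0, 0, -60, 0, 0]]

```text
clock: 58.3
eef_pos: [522.6, -205.0, 241.1]
tcp_rot: [2.091, -0.004, -0.35]
contact_force: [-0.6, -0.6, -0.8]
opening: 0.087
```

Run:
```python
from h import *
st();t=cam("top");save(t,"t22");m=mugpos("t22");over([498.5,-306.5],18)
```

```text
{'clock': 58.3, 'qpos': [0.156, 0.539, 1.705, -0.863, 1.588, 0.821], 'eef_pos': [522.636, -204.951, 241.149], 'tcp_rot': [2.091, -0.004, -0.35], 'contact_force': [-0.617, -0.581, -0.773], 'opening': 0.087}
mug rim [ 496.  -307.5   90. ] shift px 0.08 -0.03 score 0.75
grip now [ 532. -177.  257.] tail now [ 547. -138.  184.] axes z [-0.3  -0.82 -0.5 ]
goal TCP [ 482. -353.  195.] shift [ 1.28  3.71 15.52] then down by 90 : [-0.01 -7.82  4.46]
```

Request:
apply_moves:
  targets:
    - [[-1, 0.3, 1, 4, 0, 0, 0], [-1, 0.6, 2, 8, 0, 0, 0], [-1, 0.9, 3, 12, 0, 0, 0], [-1, 1.0, 3.7, 15.5, 0, 0, 0], [-1, 1.0, 3.7, 15.5, 0, 0, 0], [-1, 1.0, 3.7, 15.5, 0, 0, 0], [-1, 1.0, 3.7, 15.5, 0, 0, 0]]

```text
clock: 59.05
eef_pos: [479.6, -351.6, 195.6]
tcp_rot: [2.09, -0.002, -0.35]
contact_force: [0.2, -0.3, -0.8]
opening: 0.088
```

Run:
```python
from h import *
st();over([498.5,-306.5],18,0)
sd=cam("side");save(sd,"s23")
T=load("side0")["img"][285:312,283:322]; S=sd["img"][262:335,258:350]
m=cv2.matchTemplate(S,T,cv2.TM_CCOEFF_NORMED);_,v,_,p=cv2.minMaxLoc(m);print("mug side shift px",p[0]+258-283,p[1]+262-285,v)
```

```text
{'clock': 59.05, 'qpos': [-0.079, 0.544, 1.837, -1.024, 1.369, 0.827], 'eef_pos': [479.605, -351.573, 195.568], 'tcp_rot': [2.09, -0.002, -0.35], 'contact_force': [0.186, -0.293, -0.802], 'opening': 0.088}
grip now [ 490. -324.  212.] tail now [ 504. -285.  139.] axes z [-0.3  -0.82 -0.5 ]
goal TCP [ 482. -353.  105.] shift [ 0.22 -7.82  4.55] then down by 0 : [0. 0. 0.]
mug side shift px 0 0 0.7295311093330383
```

Request:
apply_moves:
  targets:
    - [[-1, 0, -2, 1.15, 0, 0, 0], [-1, 0, -4, 2.3, 0, 0, 0], [-1, 0, -6, 3.4, 0, 0, 0], [-1, 0, -7.2, 4.1, 0, 0, 0], [-1, 0, -7.2, 4.1, 0, 0, 0], [-1, 0, -7.2, 4.1, 0, 0, 0]]

```text
clock: 59.7
eef_pos: [480.6, -351.0, 113.2]
tcp_rot: [2.089, -0.002, -0.348]
contact_force: [0.8, -0.3, 0.1]
opening: 0.084
```

Request:
apply_moves:
  targets:
    - [[-0.5, 0, 0, 0, 0, 0, 0], [-0.5, 0, 0, 0, 0, 0, 0], [-0.5, 0, 0, 0, 0, 0, 0], [-0.5, 0, 0, 0, 0, 0, 0], [-0.5, 0, 0, 0, 0, 0, 0]]

```text
clock: 60.2
eef_pos: [480.6, -351.1, 113.5]
tcp_rot: [2.089, -0.002, -0.348]
contact_force: [-0.1, -0.1, 0.6]
opening: 0.249
```

Request:
apply_moves:
  targets:
    - [[-0.5, 0, 2, -1.5, 0, 0, 0], [-0.5, 0, 4, -4, 0, 0, 0], [-0.5, 0, 6, -8, 0, 0, 0], [-0.5, 0, 6, -12, 0, 0, 0], [-0.5, 0, 6, -16, 0, 0, 0], [-0.5, 0, 6, -20, 0, 0, 0], [-0.5, 0, 6, -20, 0, 0, 0]]

```text
clock: 60.9
eef_pos: [532.3, -212.7, 267.0]
tcp_rot: [2.092, -0.007, -0.345]
contact_force: [1.0, -0.1, -0.6]
opening: 0.252
```

Run:
```python
from h import *
st();t=cam("top");save(t,"t24");mugpos("t24");mugart("s24"); reor(1.59,0,[560,-60,300])
```

```text
{'clock': 60.9, 'qpos': [0.143, 0.515, 1.676, -0.876, 1.61, 0.774], 'eef_pos': [532.297, -212.671, 266.98], 'tcp_rot': [2.092, -0.007, -0.345], 'contact_force': [1.045, -0.103, -0.559], 'opening': 0.252}
mug rim [ 496.2 -306.7   90. ] shift px -0.19 -0.09 score 0.78
262 .............#...................................................
264 ................oo...................##..........................
266 ............#...oo..#............................................
268 ............##...................................................
270 .............#o..................................................
272 .............#...................................................
280 ..........................##.#...................o...............
282 ....................#..####.###..o....oooo.......................
284 ..................#########.###.oooo.....ooo.....................
286 ....................###############.####..oooo...o...............
288 .....................#############.....##.....#..o...............
290 .......................################.........o................
292 ............................####..#.##..........o................
302 ..............................................o..................
304 .............................................o...................
306 ..............o.............................o....................
308 ...........................................o.....................
310 .................o.......................oo......................
turn [ 39.7  57.5 -99.3] shift [ -2.43  -4.68 -15.32]
```

Request:
apply_moves:
  targets:
    - [[0.2, -1, -2, -6, 39.7, 57.5, -99.3], [0.2, -2.4, -4.7, -15.3, 39.7, 57.5, -99.3], [0.2, -2.4, -4.7, -15.3, 39.7, 57.5, -99.3], [0.2, -2.4, -4.7, -15.3, 39.7, 57.5, -99.3], [0.2, -2.4, -4.7, -15.3, 39.7, 57.5, -99.3], [0.2, -2.4, -4.7, -15.3, 39.7, 57.5, -99.3], [0.2, -2.4, -4.7, -15.3, 39.7, 57.5, -99.3], [0.2, -2.4, -4.7, -15.3, 39.7, 57.5, -99.3]]

```text
clock: 61.8
eef_pos: [559.0, -61.2, 298.8]
tcp_rot: [2.702, 0.277, 0.764]
contact_force: [0.3, -0.2, -0.4]
opening: 0.597
```

Run:
```python
from h import *
st();reor(1.57,0,[662,-3,290])
```

```text
{'clock': 61.8, 'qpos': [0.223, 0.155, 1.779, -0.545, 1.249, -0.416], 'eef_pos': [559.048, -61.179, 298.773], 'tcp_rot': [2.702, 0.277, 0.764], 'contact_force': [0.326, -0.166, -0.36], 'opening': 0.597}
turn [ 17.3  24.7 -41.7] shift [11.26  3.61 -0.83]
```

Request:
apply_moves:
  targets:
    - [[0.2, 0, 0, 0, 17.3, 24.7, -41.7], [0.2, 0, 0, 0, 17.3, 24.7, -41.7], [0.2, 3, 1, 0, 17.3, 24.7, -41.7], [0.2, 6, 2, 0, 17.3, 24.7, -41.7], [0.2, 9, 3, -0.8, 17.3, 24.7, -41.7], [0.2, 11.3, 3.6, -0.8, 17.3, 24.7, -41.7], [0.2, 11.3, 3.6, -0.8, 17.3, 24.7, -41.7], [0.2, 11.3, 3.6, -0.8, 17.3, 24.7, -41.7]]

```text
clock: 62.6
eef_pos: [661.3, -4.7, 287.5]
tcp_rot: [-3.138, 0.002, 1.566]
contact_force: [0.2, -0.0, -1.2]
opening: 0.602
```

Run:
```python
from h import *
st();reor(1.568,0,[663.4,-2.9,153.1])
```

```text
{'clock': 62.6, 'qpos': [-0.008, 0.347, 1.445, -0.002, 1.352, -1.574], 'eef_pos': [661.296, -4.719, 287.497], 'tcp_rot': [-3.138, 0.002, 1.566], 'contact_force': [0.188, -0.043, -1.156], 'opening': 0.602}
turn [-0.2  0.1 -0.1] shift [ 0.21  0.25 13.44]
```

Request:
apply_moves:
  targets:
    - [[0.2, 0.2, 0.2, 4, 0, 0, 0], [0.2, 0.2, 0.2, 8, 0, 0, 0], [0.2, 0.2, 0.2, 11, 0, 0, 0], [0.2, 0.2, 0.2, 13.4, 0, 0, 0], [0.2, 0.2, 0.2, 13.4, 0, 0, 0], [0.2, 0.2, 0.2, 13.4, 0, 0, 0]]

```text
clock: 63.2
eef_pos: [662.0, -3.1, 154.1]
tcp_rot: [-3.138, 0.002, 1.565]
contact_force: [-0.5, 0.2, 0.7]
opening: 0.6
```

Request:
apply_moves:
  targets:
    - [[-1, 0, 0, 0, 0, 0, 0], [-1, 0, 0, 0, 0, 0, 0], [-1, 0, 0, 0, 0, 0, 0], [-1, 0, 0, 0, 0, 0, 0], [-1, 0, 0, 0, 0, 0, 0]]
  newtons: 40

```text
clock: 63.7
eef_pos: [663.7, -3.3, 156.0]
tcp_rot: [3.141, 0.003, 1.565]
contact_force: [1.8, 0.3, 7.0]
opening: 0.281
```

Request:
apply_moves:
  targets:
    - [[-1, 0, -0.8, -0.2, 0, 0, 0], [-1, 0, -1.6, -0.4, 0, 0, 0], [-1, 0, -2.4, -0.6, 0, 0, 0], [-1, 0, -3.2, -0.75, 0, 0, 0], [-1, 0, -4, -0.85, 0, 0, 0], [-1, -0.1, -4.8, -0.9, 0, 0, 0], [-1, -0.1, -5.4, -0.95, 0, 0, 0], [-1, -0.1, -6, -1, 0, 0, 0]]

```text
clock: 64.5
eef_pos: [605.3, -4.6, 168.7]
tcp_rot: [3.136, 0.004, 1.565]
contact_force: [2.9, -4.2, 11.3]
opening: 0.282
```

Request:
apply_moves:
  targets:
    - [[-1, 0, -0.6, 0.2, 0, 0, 0], [-1, 0, -1.2, 0.3, 0, 0, 0], [-1, -0.1, -1.9, 0.45, 0, 0, 0], [-1, -0.1, -2.5, 0.6, 0, 0, 0], [-1, -0.1, -3.1, 0.8, 0, 0, 0], [-1, -0.1, -3.8, 1, 0, 0, 0], [-1, -0.1, -4.4, 1.2, 0, 0, 0], [-1, -0.1, -5, 1.4, 0, 0, 0]]

```text
clock: 65.3
eef_pos: [555.6, -5.8, 158.8]
tcp_rot: [3.132, 0.004, 1.565]
contact_force: [-11.5, -3.6, 36.0]
opening: 0.279
```

Request:
apply_moves:
  targets:
    - [[-1, 0, -0.2, -0.4, 0, 0, 0], [-1, 0, -0.2, -0.4, 0, 0, 0]]

```text
clock: 65.5
eef_pos: [552.6, -6.1, 164.6]
tcp_rot: [3.132, 0.005, 1.565]
contact_force: [0.8, -0.3, 1.0]
opening: 0.066
```

The knob slipped out of the grip with the lid about halfway closed. The lid stays put, so I'll push it down from above with shut fingers, beside the knob.

Request:
apply_moves:
  targets:
    - [[-1, 0, 0, -4, 0, 0, 0], [-1, 0, 0, -7, 0, 0, 0], [-1, 4, -1.5, -7, 0.5, 0, 0], [-1, 7.5, -2.8, -7, 0.5, 0, 0], [-1, 7.5, -2.8, -7, 0.5, 0, 0], [-1, 7.5, -2.8, -7, 0.5, 0, 0], [-1, 7.5, -2.8, -7, 0.5, 0, 0]]

```text
clock: 66.2
eef_pos: [524.1, 68.9, 233.9]
tcp_rot: [3.141, 0.005, 1.565]
contact_force: [-0.1, 1.2, 0.1]
opening: -0.004
```

Request:
apply_moves:
  targets:
    - [[-1, 0, 0, 2, 0, 0, 0], [-1, 0, 0, 4, 0, 0, 0], [-1, 0, 0, 6, 0, 0, 0], [-1, 0, 0, 7.5, 0, 0, 0], [-1, 0, 0, 9, 0, 0, 0], [-1, 0, 0, 10, 0, 0, 0], [-1, 0, 0, 11, 0, 0, 0], [-1, 0, 0, 11, 0, 0, 0]]

```text
clock: 67.0
eef_pos: [523.7, 67.8, 122.8]
tcp_rot: [-3.141, 0.006, 1.564]
contact_force: [-0.3, 0.1, -0.5]
opening: -0.003
```

Request:
apply_moves:
  targets:
    - [[-1, 0, 0, 1, 0, 0, 0], [-1, 0, 0, 2, 0, 0, 0], [-1, 0, 0, 3, 0, 0, 0], [-1, 0, 0, 4, 0, 0, 0], [-1, 0, 0, 5, 0, 0, 0], [-1, 0, 0, 6, 0, 0, 0], [-1, 0, 0, 6.8, 0, 0, 0]]

```text
clock: 67.7
eef_pos: [523.2, 67.3, 53.7]
tcp_rot: [-3.14, 0.006, 1.564]
contact_force: [-0.8, -0.8, 0.9]
opening: 0.003
```

Request:
apply_moves:
  targets:
    - [[-1, 0, 0, 0.4, 0, 0, 0], [-1, 0, 0, 0.7, 0, 0, 0], [-1, 0, 0, 0.7, 0, 0, 0]]

```text
clock: 68.0
eef_pos: [523.0, 67.3, 46.3]
tcp_rot: [-3.139, 0.006, 1.564]
contact_force: [-0.9, -0.5, 0.5]
opening: 0.002
```

Request:
apply_moves:
  targets:
    - [[-1, 0, 0, 0.2, 0, 0, 0], [-1, 0, 0, 0.4, 0, 0, 0], [-1, 0, 0, 0.4, 0, 0, 0]]

```text
clock: 68.3
eef_pos: [523.1, 67.3, 42.3]
tcp_rot: [-3.14, 0.006, 1.564]
contact_force: [-0.4, 0.5, 0.3]
opening: 0.001
```

Request:
apply_moves:
  targets:
    - [[-1, 0, 0, 0.2, 0, 0, 0], [-1, 0, 0, 0.4, 0, 0, 0], [-1, 0, 0, 0.4, 0, 0, 0]]

```text
clock: 68.6
eef_pos: [523.4, 67.3, 40.0]
tcp_rot: [-3.14, 0.006, 1.564]
contact_force: [-6.9, -0.8, 23.1]
opening: 0.002
```

Firm stop at 23 N, so the lid is shut. Retreat and make the final check.

Request:
apply_moves:
  targets:
    - [[-1, 0, 0, -3, 0, 0, 0], [-1, 0, 0, -8, 0, 0, 0], [-1, 0, 0, -13, 0, 0, 0], [-1, 0, 0, -18, 0, 0, 0], [-1, 0, -5, -22, 0, 0, 0], [-1, 0, -10, -24, 0, 0, 0], [-1, 0, -10, -24, 0, 0, 0], [-1, 0, -10, -24, 0, 0, 0]]

```text
clock: 69.4
eef_pos: [422.7, 69.4, 281.7]
tcp_rot: [3.14, 0.005, 1.565]
contact_force: [0.5, -0.5, -0.4]
opening: 0.002
```

Run:
```python
from h import *
st();t=cam("top");save(t,"t30");s=cam("side");save(s,"s30");mugpos("t30")
a=cv2.resize(s["img"][115:325,100:380],None,fx=1.9,fy=1.9,interpolation=cv2.INTER_CUBIC)
b=cv2.resize(s["img"][245:325,270:330],None,fx=4.4,fy=4.4,interpolation=cv2.INTER_CUBIC)[:399]
b=cv2.copyMakeBorder(b,0,max(0,399-b.shape[0]),0,0,cv2.BORDER_CONSTANT)
c=cv2.resize(t["img"][110:285,110:390],(798,200))[:, :]
im=np.hstack([a[:399],b]); im=im[:,:796]; c=cv2.resize(t["img"][160:280,110:390],(im.shape[1],200)); cv2.imwrite("pics/final.png",np.vstack([im,c])); print(im.shape)
```

```text
{'clock': 69.4, 'qpos': [0.164, -0.045, 1.922, -0.006, 1.264, -1.399], 'eef_pos': [422.745, 69.422, 281.704], 'tcp_rot': [3.14, 0.005, 1.565], 'contact_force': [0.461, -0.498, -0.443], 'opening': 0.002}
mug rim [ 496.2 -306.    90. ] shift px -0.41 -0.1 score 0.79
(399, 796, 3)
```

View pics/final.png

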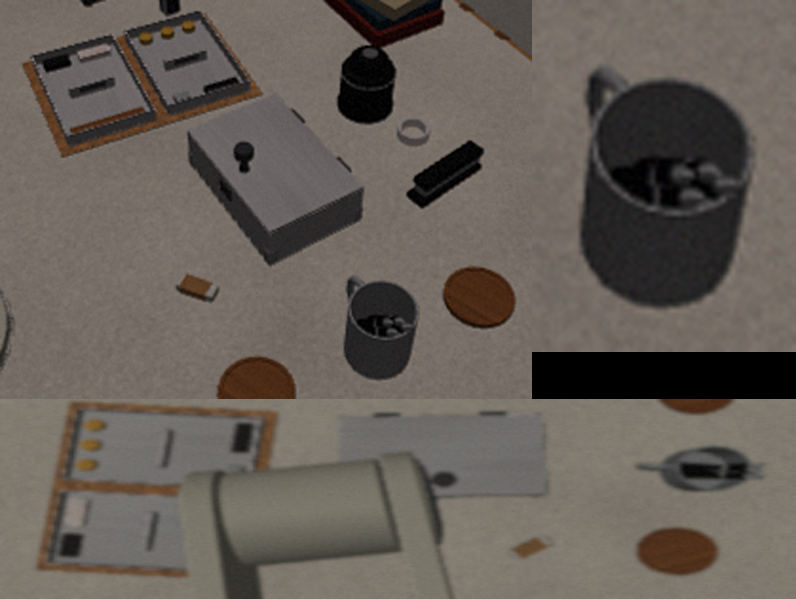

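The final picture shows the lid shut, both trays flat on the mat, the pens in the upright mug leaning towards the −y rim, and the other things in place.

```bash
python3 -c "
from h import *
t=load('t30');a=load('top0')
for th in (0,.06,.14): print(th,w2p(t,[606-124*np.cos(th)+40*np.sin(th),-7,67+40*np.cos(th)+124*np.sin(th)]))
print('knob px now', 110+443*280/796, 160+479.-0 if 0 else 160+(479-399)*120/200)
print(r.sign_off())"
```

```text
0 [265.  206.3]
0.06 [265.1 205.3]
0.14 [265.1 203.8]
knob px now 265.8291457286432 208.0
the job is handed in; nothing more can be done
None
```

The job is done and handed in at about 69 s of the 210 s. All four pens are in the mug, the trays are on the mat and the box is shut.

- **Lid:** It was already slightly ajar at the start. I opened it by the knob. On closing, the knob slipped out of the grip about halfway, so I pushed the lid down from above with shut fingers. It came to a firm stop at 23 N, and the knob's position in the last top picture agrees with a shut lid.
- **Trays:** Both lie flat, one behind the other, on the cork mat with margin all round. The second one met the mat with about 35 N before I let go.
- **Pens:** I checked that each pen went in as I dropped it. In the last picture they lean together at about 39°. They overlap there, so I could not count four separately.
- **Mug and the rest:** The mug is upright and has not moved measurably. In the last picture the coasters, eraser, stapler, dispenser and tape look undisturbed; I did not measure them.
- **Disagreement:** The finger ends stood about 30 mm short of the reported TCP. My first grips on the knob and on the first pen missed because of this, and I allowed for it after that.

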